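Dry a wall-painting core at the bench extractor

ROBOT

A 7-joint arm with a two-finger parallel gripper is mounted at the origin on the work surface. World frame = base frame: x ahead of the robot, y to its left, z up, the work surface at z = 0. Lengths are in m, angles in rad, forces in N, time in s.
With the tool pointing down it reaches from about 0.35 to 0.9 m from the base axis. Payload 8.1 kg.
Tool frame: the origin (TCP) lies midway between the tips of the shut fingers; the grasp point (between the pads) lies 19 mm behind it; x points along the fingers, z is the direction in which the jaws open and shut, and the axes are right-handed (so a half turn about x gives the same grasp; the last joint's range is limited). The gripper opens to 92 mm and grips with 3 to 60 N. Pads are 19 mm wide; open, the fingers measure 130 mm over their backs; the gripper's body (75 mm by 190 mm) begins 47 mm behind the grasp point.
Start: joints at [1.068, 0.434, 0.025, 1.573, -0.012, 1.134, -0.075], TCP at [0.243, -0.576, 0.227] pointing down, gripper open.
Joint ranges: [-2.62, 2.62], [-0.44, 2.09], [-1.27, 1.32], [0.08, 2.57], [-1.32, 4.46], [0.12, 2], [-2.74, 2.74]. Speed limits (rad/s): [2.22, 2.22, 3.01, 3.01, 3.14, 3.14, 3.14].

INTERFACE

Orientations are given as a rotation vector (axis times angle).
In Python, from cell import arm, optics, finder gives the robot as it stands.
- The arm moves only by the tool send_rows, never from a script. Its argument "rows" is a list that holds one entry, the list of rows, each a list of 7 numbers: the shift along the tool's x, y, z in mm, then the turn, a rotation vector about the tool's x, y, z in degrees, then the opening in per cent of the stroke, from 0 (shut) to 100 (fully open). A call has exactly 8 rows; each row is the pose to reach, as a shift and turn from the pose commanded when the call began, along the tool's axes at that moment; what a row does not reach only later rows make up. A row lasts 1/10 s, in which the tool goes at most 50 mm and 8.59 degrees, less where a joint would pass 70% of its speed; a pose out of reach is approached as far as the arm can. A call with a gripper value outside its range is refused whole. The fingers move at their own pace and stop on an object; "grip_force" is the grip in N (left out, the last holds). Time passes only in rows, so rows that repeat a pose let the fingers close, or fill a call up. It gives the time, the measured TCP pose, the force and the opening at its end, in the units of the state.
- arm.observe(): the state, without advancing time (a new reading comes with each control period).
- optics.get_image(name): name is "side" or "top" or "wrist"; returns (picture, depth): 400x640x3 uint8, red, green, blue; 400x640 float32, m along the optical axis (not along the pixel's ray), 0 where there is no reading.
- optics.get_calibration(name): a dict with "camera_matrix" (3x3 intrinsics, pixels), "position" and "orientation" of the camera in the world; the wrist camera has in their place "T_tool_cam" (4x4, takes a point from camera to tool coordinates, whose origin is the TCP and whose axes are the tool frame's). Camera axes: x right, y up, looking along -z (the intrinsics and any distortion apply to the point x, -y, -z); pixel columns grow to the right and rows downward; lengths in m; the calibration is good to about 2 mm. A picture is of the moment at which its call begins: read the wrist's pose just before it. get_calibration takes no time and is no camera call.
- arm.sign_off(): hands the job in, once; it reports no verdict.
Trained networks look in the newest picture that a camera, given by its name, has taken for a name from the list of things; names that differ only in an ending like _2 or _b are one class to them, and where a whole thing is asked for, a point or a joint stands for the part that bears it (a point fixed in the world has none). Each returns a list of dicts, best first, with "confidence" (0 to 1); they miss things now and then, are a little off and sometimes report something else, mostly with a low value. They report only what shows in the picture. A call takes as long as a camera call.
- finder.search_frame(camera, thing): "bbox" ([left, top, width, height] in pixels, round what is visible of it).
- finder.regions_of(camera, thing): "region" (400x640 bool, what is visible of it) and "bbox" ([left, top, width, height] in pixels, round what is visible of it).
- finder.place_of(camera, thing): "xy" ([column, row] in pixels: a listed point, or the origin of a listed thing).
The state is a dict: "clock": time; "joints": joint angles; "dq": joint speeds; "joint_efforts": joint torques, N m; "position": TCP position; "ee_rot": TCP orientation; "force": force on the tool from outside, world axes, zero at the start; "ft_torque": the same for the moment, N m; "width": opening from 0.0 (shut) to 1.0 (fully open).
Only numpy, scipy, OpenCV 4.12 (cv2) and the standard library are available. Lean on these libraries where they do the work, as an engineer would, in place of code of your own. Each camera call takes 0.05 s, during which the arm holds its last target.

TASK

Take the standing mortar core with the red painted end, lay it gently (without dropping it) on its side in the wooden drying cradle, resting in both V saddles with the painted end pointing away from the blue stop plate, and let go of it. Then pull the extractor's yellow spring-return gate handle out until its black pointer lines up with the red mark, and keep holding it there: the program finishes while the gripper is still holding the handle, because the gate springs shut if let go. Leave everything else standing and lying where it is.

Things in the scene. Friction and masses are not known exactly. Their poses are not given: they have to be found in the camera images.
- core_center (a point): Centre (half-way up) of the loose mortar core to be laid down: a solid grey cylinder, diameter 32 mm, length 110 mm, about 0.13 to 0.25 kg, standing upright on the table at the start. Its z axis runs along the core towards the red painted end.
- core_face (a point): Centre of the core's painted end face (55 mm from core_center); the last 16 mm of this end are red, with a 6 mm white band below. It is the top end at the start.
- core: The same core; origin at the centre of its plain foot (the lower end at the start), z axis towards the painted end.
- cradle: Wooden drying cradle fixed to the table before the extractor's slotted black intake. Origin under the centre of its base, on the table; y axis along the lying core, away from the stop plate (the painted end must point to +y); z up. Base 90 (x) by 145 (y) by 12 mm. Two 90 degree V saddles, each 10 mm thick, at y = -38 and +38 mm, about 60 mm wide (x), up to 60 mm above the table.
- cradle_axis (a point): Where the lying core's centre belongs: midway between the saddles, on the axis of a seated core, 58 mm above the table. Axes as the cradle's. Between the saddles 66 mm along y is free for fingers, down to the base's top 12 mm above the table.
- cradle_stop (a point): Top middle of the cradle's blue stop plate: inner face at y = -66 mm of the cradle, 6 mm thick, 44 mm wide, top 58 mm above the table.
- extractor: White low extractor box fixed to the table, 140 (x) by 480 (y) by 80 mm high, origin under its centre, x axis pointing away from the robot, front face at x = -70 mm. In front of its right half (-y) an aluminium track bed 12 mm high runs 150 mm out from the face, with the gate on it.
- gate: Spring-return gate on the track. Origin under the handle's middle, 12 mm above the table; it slides along its own -x (towards the robot) from 0 (shut, at the start) to at most 75 mm. Spring: about 4 N when shut plus 1 N per 10 mm pulled (7 to 10 N at the mark). A steel plate under the handle, 50 mm wide, top 22 mm above the table, reaches from 20 mm in front of the handle's middle to the box.
- gate_handle (a point): Grip point of the yellow upright handle on the gate: a paddle 18 mm thick along the slide direction (x), 40 mm wide (y), its top 82 mm and its foot 22 mm above the table; this point is at its middle, 64 mm above the table. It can be pinched from above across its thickness. When shut its middle is 60 mm in front of the box face.
- gate_pointer (a point): Tip of the black pointer, a small bar standing out to +y from the foot of the handle, level with the handle's middle in x; it moves with the gate.
- mark (a point): Middle of the red mark, a block 4 mm thick (x), 20 mm wide, 12 mm high on the white rule beside the track, 57 mm to +y from the handle's middle, its top 30 mm above the table. It stays put in a run, 30 to 58 mm in the pull direction from the pointer's shut place. Its x axis is the gate's: pull until pointer and mark have the same x.
- plain_center (a point): Centre of a bystander: a plain grey core of the same size without red end, standing. Leave alone.
- plain: The same plain core; origin at the centre of its foot.
- jar_center (a point): Centre of a bystander: closed amber jar, diameter 56 mm, 85 mm high, standing. Leave alone.
- jar: The same jar; origin at the centre of its underside.
- beaker: Bystander: white plastic cup, 70 mm across, 80 mm high; origin under its centre.
- spatula: Bystander: spatula lying on the table; origin under its middle.
- brush: Bystander: brush lying on the table; origin under its middle.
- fragment: Bystander: fragment of painted plaster, 90 by 70 by 18 mm, lying on the table; origin under its centre.

How it is judged:
By the outcome, as a careful person would: the job done as asked, in the order asked, and still so for the second after the job is handed in, while the arm keeps its last pose, push and grip.
It also fails if it takes over 56 s, if anything falls off the work surface, if the arm or the gripper's body presses on something with over 40 N, if the wrist force passes 120 N, or if a joint passes its speed limit or range.

## Working session

There is one attempt and no reset: what is moved stays moved. The work goes in short steps, Python scripts to look and compute and a tool call to move; the robot and the scene stay as the last step left them, time stands still between calls to the robot, and variables do not carry over. Pictures are saved under pics/ and viewed, and the job is handed in when it is done.

Besides the shell and the picture viewer there is one more tool, called after ">>>" by a JSON object that holds its "method" and its "body", one argument or row to a line. send_rows: Moves the arm, as the interface text tells. Its arguments: {"type":"object","properties":{"rows":{"type":"array"},"grip_force":{"type":"number"}},"required":["rows"]}

```bash
ls; mkdir -p pics; cat > h.py <<'E'
import numpy as np, cv2
from scipy.spatial.transform import Rotation as R
from cell import arm, optics, finder
def cal(name, st=None):
    c=optics.get_calibration(name); K=np.array(c["camera_matrix"])
    if name=="wrist":
        T=np.eye(4); T[:3,:3]=R.from_rotvec(st["ee_rot"]).as_matrix(); T[:3,3]=st["position"]
        T=T@np.array(c["T_tool_cam"])
    else:
        T=np.eye(4); o=np.array(c["orientation"],float)
        T[:3,:3]=o if o.shape==(3,3) else R.from_rotvec(o).as_matrix()
        T[:3,3]=c["position"]
    return K,T,c
def world(K,T,u,v,d):
    x=(u-K[0,2])/K[0,0]*d; y=(v-K[1,2])/K[1,1]*d
    return T[:3,:3]@np.array([x,-y,-d])+T[:3,3]
def proj(K,T,p):
    q=T[:3,:3].T@(np.array(p)-T[:3,3]); q=q*[1,-1,-1]
    return (K@q)[:2]/q[2]
def plane(K,T,u,v,z):
    a=world(K,T,u,v,1.0); o=T[:3,3]; return o+(a-o)*(z-o[2])/(a[2]-o[2])
def cloud(K,T,d):
    v,u=np.mgrid[:d.shape[0],:d.shape[1]]
    x=(u-K[0,2])/K[0,0]*d; y=(v-K[1,2])/K[1,1]*d
    P=np.stack([x,-y,-d],-1)@T[:3,:3].T+T[:3,3]; P[d<=0]=np.nan; return P
def save(n,im): cv2.imwrite("pics/"+n,im[:,:,::-1])
E
python3 - <<'E'
from h import *
st=arm.observe(); print(st)
for n in ("top","side","wrist"):
    print(n,optics.get_calibration(n))
    im,d=optics.get_image(n); save(n+"0.png",im); np.savez(n+"0.npz",im=im,d=d)
E
```

```text
pics
{'clock': 0.0, 'joints': array([ 1.06839572,  0.43524819,  0.02497706,  1.57411285, -0.01160468,
        1.13402965, -0.07511208]), 'dq': array([ 0.00052359, -0.00035327,  0.00136414,  0.00019473, -0.00145793,
       -0.00117134,  0.00141707]), 'joint_efforts': array([ 1.13246988e-03, -6.67866111e+01,  9.85262878e-01, -3.14458966e+01,
       -6.05530967e-02,  4.31793602e-02,  1.65939350e-04]), 'position': array([ 0.24300835, -0.57524283,  0.22592329]), 'ee_rot': array([ 0.91076578,  1.37367909, -0.90946935]), 'force': array([0.18340683, 0.02366354, 0.20318734]), 'ft_torque': array([-0.00284073,  0.01287248, -0.00951207]), 'width': 1.0021522459144856}
top {'camera_matrix': array([[375.86829925,   0.        , 314.72382025],
       [  0.        , 375.86829925, 197.58606181],
       [  0.        ,   0.        ,   1.        ]]), 'position': array([ 3.74929645e-01, -7.50983240e-04,  1.11953607e+00]), 'orientation': array([ 0.13557834, -0.15673576, -1.57266769])}
side {'camera_matrix': array([[363.85463705,   0.        , 320.10380419],
       [  0.        , 363.85463705, 194.9242713 ],
       [  0.        ,   0.        ,   1.        ]]), 'position': array([0.0806293 , 0.63943344, 0.80511763]), 'orientation': array([ 0.34765368, -1.01427972, -2.27005142])}
wrist {'camera_matrix': array([[345.06407445,   0.        , 330.89941097],
       [  0.        , 345.06407445, 197.65360392],
       [  0.        ,   0.        ,   1.        ]]), 'T_tool_cam': array([[-1.48878444e-03,  2.46564653e-01, -9.69125201e-01,
        -1.57317952e-01],
       [-9.77809811e-04,  9.69125453e-01,  2.46566220e-01,
         6.65212455e-02],
       [ 9.99998414e-01,  1.31470408e-03, -1.20172556e-03,
        -7.24626594e-04],
       [ 0.00000000e+00,  0.00000000e+00,  0.00000000e+00,
         1.00000000e+00]])}
```

View pics/top0.png

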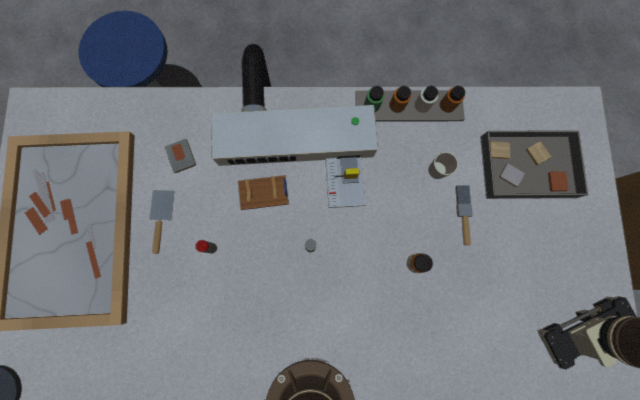

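View pics/side0.png

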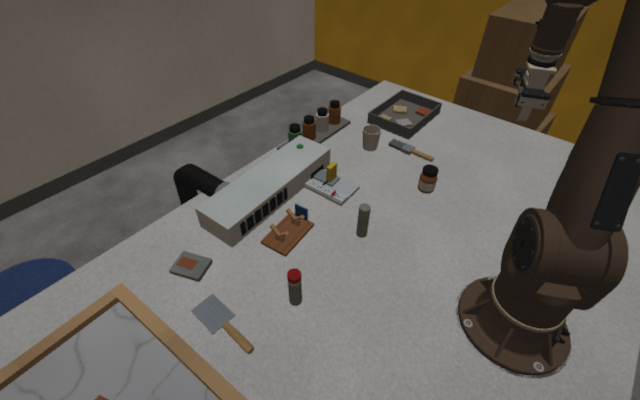

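```bash
python3 - <<'E'
from h import *
for n in ("top","side"):
    K,T,c=cal(n); optics.get_image(n)
    d=np.load(n+"0.npz")["d"]; P=cloud(K,T,d); np.save("P"+n,P)
    zs={"core_face":.11,"core_center":.055,"cradle":0,"cradle_axis":.058,"cradle_stop":.058,"gate_handle":.064,"gate_pointer":None,"mark":.024,"extractor":0}
    for t,z in zs.items():
        r=finder.place_of(n,t)
        for q in r[:1]:
            u,v=q["xy"]; p=P[int(round(v)),int(round(u))]
            print(n,t,np.round(q["confidence"],2),np.round(q["xy"],1),np.round(p,4), np.round(plane(K,T,u,v,z if z is not None else .027),4))
print(arm.observe()["clock"])
E
```

```text
top core_face 0.77 [200.9 247.3] [0.4328 0.2873 0.1128] [0.4321 0.2883 0.11  ]
top core_center 0.63 [310.5 245.1] [ 0.4364 -0.0015  0.1061] [ 0.4392 -0.0029  0.055 ]
top cradle 0.96 [262.2 193.8] [0.5954 0.1417 0.0105] [0.5981 0.1424 0.    ]
top cradle_axis 0.88 [261.  185.5] [0.6186 0.1443 0.0168] [0.611  0.1389 0.058 ]
top cradle_stop 0.92 [285.1 187.2] [0.6063 0.0697 0.0577] [0.6056 0.0694 0.058 ]
top gate_handle 0.59 [351.  173.5] [ 0.6393 -0.12    0.076 ] [ 0.6439 -0.1215  0.064 ]
top gate_pointer 0.74 [204.3 247. ] [0.4329 0.2802 0.1098] [0.4376 0.3024 0.027 ]
top extractor 0.91 [295.8 142.1] [0.7347 0.0373 0.0792] [0.7618 0.0408 0.    ]
side core_face 0.71 [291.8 274.4] [0.4393 0.2909 0.1113] [0.4396 0.2914 0.11  ]
side core_center 0.65 [295.1 284.6] [0.4269 0.2957 0.0847] [0.4418 0.2805 0.055 ]
side cradle 0.61 [288.8 237. ] [0.5857 0.1508 0.0096] [0.5923 0.1453 0.    ]
side cradle_axis 0.85 [285.9 218.9] [0.6421 0.1038 0.0096] [0.6084 0.1363 0.058 ]
side cradle_stop 0.74 [302.2 206.1] [0.6084 0.067  0.058 ] [0.6077 0.0669 0.058 ]
side gate_handle 0.67 [332.7 166.4] [ 0.641  -0.123   0.0793] [ 0.6522 -0.1368  0.064 ]
side gate_pointer 0.62 [332.3 183.3] [ 0.6304 -0.1073  0.0226] [ 0.6256 -0.1025  0.027 ]
side extractor 0.65 [270.9 195.4] [0.697  0.1055 0.0769] [0.7609 0.0507 0.    ]
1.15
```

```bash
python3 - <<'E'
from h import *
st=arm.observe(); M=R.from_rotvec(st["ee_rot"]).as_matrix(); print("tool axes cols\n",np.round(M,3))
for n in ("top","side"):
    P=np.load("P%s.npy"%n); Q=P[np.isfinite(P[...,0])]
    def sel(c,r,z0,z1):
        m=(np.hypot(Q[:,0]-c[0],Q[:,1]-c[1])<r)&(Q[:,2]>z0)&(Q[:,2]<z1); return Q[m]
    print(n,"table z",np.median(Q[(np.abs(Q[:,0]-.3)<.1)&(np.abs(Q[:,1])<.3)][:,2]))
    for nm,c in (("core",(.438,.287)),("plain",(.437,-.002))):
        t=sel(c,.04,.02,.13); tp=t[t[:,2]>.1]
        print(nm,len(t),"top mean",tp.mean(0).round(4),"max",np.percentile(t[:,2],95).round(4),"bbox",t.min(0).round(4),t.max(0).round(4))
        side=t[t[:,2]<.1]
        if len(side)>10:
            from scipy.optimize import least_squares
            s=least_squares(lambda c:np.hypot(side[:,0]-c[0],side[:,1]-c[1])-.016,c,loss="soft_l1",f_scale=.002); print("  circ",s.x.round(4),np.abs(s.fun).mean().round(4))
    # extractor top
    t=Q[(Q[:,2]>.07)&(Q[:,2]<.09)&(Q[:,0]>.62)&(Q[:,0]<.85)&(np.abs(Q[:,1]-.03)<.3)]
    r=cv2.minAreaRect(t[:,:2].astype(np.float32)*1000); print("extr",r)
    # cradle base top
    t=Q[(Q[:,2]>.006)&(Q[:,2]<.02)&(np.abs(Q[:,0]-.6)<.07)&(np.abs(Q[:,1]-.14)<.1)]
    r=cv2.minAreaRect(t[:,:2].astype(np.float32)*1000); print("cradle",r)
    t=sel((.6,.14),.1,.03,.065); print("saddles",len(t))
    # handle
    t=sel((.641,-.12),.04,.07,.09); print("handle",t.mean(0),cv2.minAreaRect(t[:,:2].astype(np.float32)*1000))
im=np.load("top0.npz")["im"]
save("crop_top.png",cv2.resize(im[130:270,180:380],None,fx=4,fy=4,interpolation=cv2.INTER_CUBIC))
E
```

```text
tool axes cols
 [[ 0.     0.921  0.389]
 [-0.     0.389 -0.921]
 [-1.     0.     0.   ]]
top table z -0.0009463394019938454
core 212 top mean [0.4369 0.288  0.1095] max 0.1126 bbox [0.4214 0.2723 0.0204] [0.4518 0.3053 0.1151]
  circ [0.4371 0.2892] 0.0004
plain 121 top mean [ 0.438  -0.0014  0.1084] max 0.1114 bbox [ 0.4225 -0.015   0.0213] [0.4523 0.0124 0.1129]
  circ [ 0.4386 -0.0012] 0.0001
extr ((744.0503540039062, 44.4337158203125), (484.8456726074219, 211.7334442138672), 89.95512390136719)
cradle ((609.9130859375, 141.22506713867188), (105.6751708984375, 144.91310119628906), 6.6405863761901855)
saddles 304
handle [ 0.64687604 -0.12166335  0.07992383] ((647.6769409179688, -121.32657623291016), (17.63829231262207, 38.353858947753906), 2.941354751586914)
side table z -0.00043180463389697055
core 419 top mean [0.4358 0.2876 0.1091] max 0.1112 bbox [0.4205 0.2692 0.0201] [0.4532 0.3029 0.113 ]
  circ [0.4379 0.2855] 0.0006
plain 317 top mean [ 0.4369 -0.0015  0.1081] max 0.1106 bbox [ 0.4216 -0.0197  0.0201] [0.4548 0.0133 0.1121]
  circ [ 0.4387 -0.0051] 0.0007
extr ((743.1446533203125, 42.32743835449219), (484.5884094238281, 212.8589630126953), 89.89617156982422)
cradle ((602.4241333007812, 137.8914794921875), (91.43511962890625, 147.56198120117188), 6.814064979553223)
saddles 477
handle [ 0.64514087 -0.12182974  0.07882426] ((646.9153442382812, -125.17462158203125), (19.59161949157715, 42.54178237915039), 4.803255081176758)
```

View pics/crop_top.png

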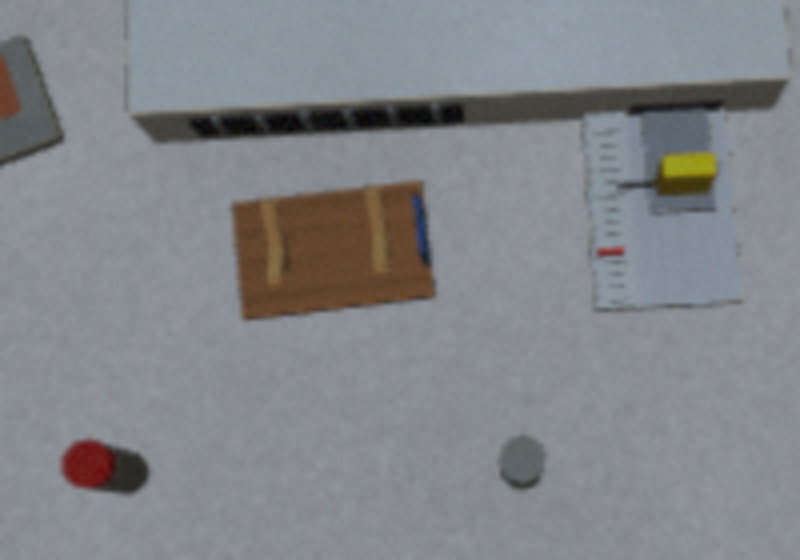

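>>> {"method": "send_rows", "body": {
  "rows": [
    [[-5, 31, -36, -3, 0, 0, 100], [-10, 62, -72, -6, 0, 0, 100], [-15, 94, -108, -9, 0, 0, 100], [-20, 125, -144, -11, 0, 0, 100], [-25, 156, -180, -14, 0, 0, 100], [-30, 187, -216, -16, 0, 0, 100], [-30, 219, -252, -19, 0, 0, 100], [-30, 250, -288, -21, 0, 0, 100]]
  ]
}}

```text
clock: 1.95
position: [0.3619, -0.2114, 0.2572]
ee_rot: [0.627, 1.477, -0.627]
force: [1.2, 0.1, 0.6]
width: 1.004
```

```bash
cat >> h.py <<'E'
import json
def log():
    st=arm.observe()
    open("log.jsonl","a").write(json.dumps({k:(v.tolist() if hasattr(v,"tolist") else v) for k,v in st.items()})+"\n")
    M=R.from_rotvec(st["ee_rot"]).as_matrix()
    print("t",st["clock"],"p",st["position"].round(4),"q",st["joints"].round(3),"F",np.round(st["force"],1),"w",round(st["width"],3)); print(M.round(3))
    return st,M
E
python3 -c "
from h import *
log()"
```

```text
t 1.95 p [ 0.3619 -0.2114  0.2572] q [ 0.648  0.085 -0.265  1.975  0.026  1.084 -0.43 ] F [1.2 0.1 0.6] w 1.004
[[ 0.001  0.719  0.695]
 [-0.001  0.695 -0.719]
 [-1.     0.     0.001]]
```

>>> {"method": "send_rows", "body": {
  "rows": [
    [[0, 30, -29, -3, 0, 0, 100], [0, 60, -58, -6, 0, 0, 100], [0, 90, -87, -9, 0, 0, 100], [0, 120, -116, -12, 0, 0, 100], [0, 150, -145, -15, 0, 0, 100], [0, 180, -174, -18, 0, 0, 100], [0, 210, -203, -21, 0, 0, 100], [0, 235, -232, -21, 0, 0, 100]]
  ]
}}

```text
clock: 2.75
position: [0.3699, 0.119, 0.2571]
ee_rot: [0.342, 1.542, -0.341]
force: [-0.2, 0.0, -0.1]
width: 0.998
```

```bash
cat > fit.py <<'E'
from h import *
import itertools
from scipy.optimize import least_squares
D=[json.loads(l) for l in open("log.jsonl")]
D.append(dict(joints=[ 1.06839572,0.43524819,0.02497706,1.57411285,-0.01160468,1.13402965,-0.07511208],position=[0.24300835,-0.57524283,0.22592329],ee_rot=[0.91076578,1.37367909,-0.90946935]))
def fk(q,L,s):
    Rz=lambda a:R.from_euler('z',a); Ry=lambda a:R.from_euler('y',a)
    d1,d3,d5,dt,a4,a5,a6=L
    A=Rz(s[0]*q[0])*Ry(q[1]); p=np.array([0,0,d1])
    A=A*Rz(s[1]*q[2]); p=p+A.apply([a4,0,d3]); A=A*Ry(q[3]); p=p+A.apply([a5,0,0])
    A=A*Rz(s[2]*q[4]); p=p+A.apply([0,0,d5]); A=A*Ry(q[5]); p=p+A.apply([a6,0,0])
    A=A*Rz(s[3]*q[6]); p=p+A.apply([0,0,dt])
    return p,A
if __name__=="__main__":
  best=[]
  for s in itertools.product([-1,1],repeat=4):
    def f(x):
        r=[]
        for d in D:
            p,A=fk(d["joints"],x[:7],s)
            E=(A*R.from_euler('z',x[7])).as_matrix(); M=R.from_rotvec(d["ee_rot"]).as_matrix()
            # tool x=local z; tool y = local x rotated
            r+=list(p-d["position"])+list(.3*(E[:,2]-M[:,0]))+list(.3*(E[:,0]-M[:,1]))
        return np.array(r+list(np.array(x[4:7])*.001))
    for y0 in (0,1.57,3.14,-1.57):
        o=least_squares(f,[.3,.4,.4,.25,0,0,0,y0]); best.append((o.cost,s,o.x.round(4),np.abs(o.fun).max()))
  best.sort(key=lambda b:b[0])
  for b in best[:5]: print(b)
E
python3 -c "
from h import *
log()"; python3 fit.py
```

```text
t 2.75 p [0.3699 0.119  0.2571] q [ 0.206  0.065 -0.674  2.008  0.046  1.082 -0.924] F [-0.2  0.  -0.1] w 0.998
[[ 0.001  0.422  0.906]
 [ 0.     0.906 -0.422]
 [-1.     0.001  0.001]]
(np.float64(0.0013655990694837882), (-1, -1, -1, -1), array([132.2648,   1.1875,   9.928 , 127.3533,   0.9863,   1.2665,
         9.0145,   1.5708]), np.float64(0.03757490131127947))
(np.float64(0.0013655990695012577), (-1, -1, -1, -1), array([132.2655,   1.1875,   9.9283, 127.3539,   0.9863,   1.2665,
         9.0147,   1.5708]), np.float64(0.037574697888612535))
(np.float64(0.0013655990696921656), (-1, -1, -1, -1), array([132.2662,   1.1875,   9.9278, 127.3548,   0.9862,   1.2665,
         9.0142,   1.5708]), np.float64(0.037574863673715125))
(np.float64(0.0013655990698490485), (-1, -1, -1, -1), array([132.2676,   1.1875,   9.9279, 127.3562,   0.9863,   1.2666,
         9.0143,   1.5708]), np.float64(0.03757461756205646))
(np.float64(0.0030275239532636354), (-1, -1, 1, -1), array([-0.4602,  0.8178, -7.5481,  3.5959, -1.1021,  0.1285, -8.1721,
        1.5523]), np.float64(0.052817351876044555))
```

>>> {"method": "send_rows", "body": {
  "rows": [
    [[0, 0, 0, 0, 0, 8, 100], [0, 0, 0, 0, 0, 16, 100], [0, 0, 0, 0, 0, 24, 100], [0, 0, 0, 0, 0, 32, 100], [0, 0, 0, 0, 0, 40, 100], [0, 0, 0, 0, 0, 48, 100], [0, 0, 0, 0, 0, 56, 100], [0, 0, 0, 0, 0, 60, 100]]
  ]
}}

```text
clock: 3.55
position: [0.3697, 0.1171, 0.2569]
ee_rot: [1.009, 1.226, 0.402]
force: [-0.3, -0.5, -1.3]
width: 0.998
```

```bash
cat > fit.py <<'E'
from h import *
from scipy.optimize import least_squares
D=[json.loads(l) for l in open("log.jsonl")]
D.append(dict(joints=[ 1.06839572,0.43524819,0.02497706,1.57411285,-0.01160468,1.13402965,-0.07511208],position=[0.24300835,-0.57524283,0.22592329],ee_rot=[0.91076578,1.37367909,-0.90946935]))
Rz=lambda a:R.from_euler('z',a); Ry=lambda a:R.from_euler('y',a)
def fk(q,x):
    # offsets after each joint
    d1,d3,d5,dt,a1,a4,a5,a6,b2,b4,b6,b7=x[:12]
    A=Rz(-q[0]); p=A.apply([a1,b2,d1]); A=A*Ry(q[1])*Rz(-q[2]); p=p+A.apply([a4,b4,d3]); A=A*Ry(q[3])
    A=A*Rz(-q[4]); p=p+A.apply([a5,b6,d5]); A=A*Ry(q[5]); p=p+A.apply([a6,b7,0])
    A=A*Rz(-q[6]); p=p+A.apply([0,0,dt])
    return p,(A*Rz(np.pi/2)).as_matrix()
def f(x):
    r=[]
    for d in D:
        p,E=fk(d["joints"],x); M=R.from_rotvec(d["ee_rot"]).as_matrix()
        r+=list(p-d["position"])
    return np.array(r+list((np.array(x)-X0)*W))
X0=np.array([.3,.4,.4,.25]+[0]*8); W=np.array([.003]*4+[.01]*8)
o=least_squares(f,X0); X=o.x
if __name__=="__main__":
    print(X.round(4),np.abs(o.fun[:3*len(D)]).max())
    for d in D:
        p,E=fk(d["joints"],X); M=R.from_rotvec(d["ee_rot"]).as_matrix()
        print(np.round(E[:,0]-0,3)@M[:,1],E[:,2]@M[:,0], (p-d["position"]).round(4))
E
python3 -c "
from h import *
log()"; python3 fit.py
```

```text
t 3.55 p [0.3697 0.1171 0.2569] q [ 0.591  0.094 -0.221  2.45  -1.21   1.02   0.846] F [-0.3 -0.5 -1.3] w 0.998
[[ 0.338  0.247  0.908]
 [ 0.737  0.53  -0.419]
 [-0.585  0.811 -0.003]]
[ 2.717e-01  5.568e-01  4.350e-01  3.635e-01  1.000e-04  9.000e-04
  2.600e-03  6.200e-03 -3.650e-02 -1.640e-02 -2.000e-04 -2.000e-04] 1.8926460500001685e-05
0.999992944926947 1.0000000000000002 [ 0. -0. -0.]
0.9994603284218043 1.0000000000000002 [ 0. -0.  0.]
0.9998148364444106 1.0 [-0. -0.  0.]
0.9997809624038387 1.0 [ 0.  0. -0.]
```

```bash
cat > ik.py <<'E'
from fit import *
LO=np.array([-2.62,-.44,-1.27,.08,-1.32,.12,-2.74]); HI=np.array([2.62,2.09,1.32,2.57,4.46,2,2.74])
def pose(az,a,g,lay=False):
    h=np.array([np.cos(az),np.sin(az),0]); v=np.array([0,0,1.])
    if not lay: x=np.cos(a)*h-np.sin(a)*v; y=np.sin(a)*h+np.cos(a)*v
    else: x=-np.cos(a)*v-np.sin(a)*h; y=np.cos(a)*h-np.sin(a)*v
    M=np.stack([x,y,np.cross(x,y)],1); return np.array(g)+.019*x,M
def fkM(q):
    p,E=fk(q,X); # E: z->toolx, x->tooly
    x=E[:,2];y=E[:,0]; return p,np.stack([x,y,np.cross(x,y)],1)
def ik(p,M,q0,mid=0.002,full=False):
    def r(q):
        a,B=fkM(q); return np.r_[(a-p)*10,R.from_matrix(B@M.T).as_rotvec()*3,mid*(q-q0)]
    o=least_squares(r,np.clip(q0,LO+.021,HI-.021),bounds=(LO+.02,HI-.02))
    a,B=fkM(o.x); return o.x,np.linalg.norm(a-p),np.degrees(np.linalg.norm(R.from_matrix(B@M.T).as_rotvec()))
E
cat > scan.py <<'E'
from ik import *
import sys
qc=np.array(json.loads(open("log.jsonl").readlines()[-1])["joints"])
rng=np.random.default_rng(0)
for azd in (30,45,60,75,90):
  for ad in (0,15,25,30):
    p,M=pose(np.radians(azd),np.radians(ad),[.437,.288,.062])
    S=[]
    for q0 in [qc]+[rng.uniform(LO,HI) for _ in range(8)]:
        q,e,w=ik(p,M,q0)
        if e<.003 and w<1: S.append((np.abs(q-qc).max(),q))
    S.sort(key=lambda s:s[0])
    print(azd,ad,len(S),S[0][1].round(2) if S else None,S[-1][1].round(2) if S else None)
E
python3 scan.py
```

```text
30 0 0 None None
30 15 0 None None
30 25 0 None None
30 30 0 None None
45 0 0 None None
45 15 0 None None
45 25 0 None None
45 30 0 None None
60 0 4 [ 1.03  2.07 -1.21  2.45  3.34  0.45 -2.72] [-0.08  1.36 -0.08  2.5   4.18  1.91  2.22]
60 15 2 [ 0.59  1.4  -0.93  2.55  3.65  0.92  2.72] [ 0.59  1.4  -0.93  2.55  3.65  0.92  2.72]
60 25 0 None None
60 30 0 None None
75 0 5 [ 0.99  1.84 -1.16  2.25 -1.3   0.14  1.77] [-0.12  1.25  0.11  2.34  4.44  1.81  1.97]
75 15 7 [ 0.67  1.28 -0.89  2.37  4.21  0.54  2.2 ] [ 0.03  1.02 -0.09  2.42  4.34  1.33  1.88]
75 25 5 [ 0.2   0.89 -0.37  2.42  4.25  0.92  1.85] [-0.5   0.99  0.53  2.48  4.31  1.63  1.62]
75 30 2 [ 0.28  0.85 -0.52  2.42  4.18  0.72  1.85] [-0.83  1.2   1.02  2.5   4.31  1.98  1.4 ]
90 0 7 [ 0.52  1.31 -0.62  2.1  -1.3   0.95  1.59] [ 0.92  1.77 -1.23  2.06 -0.13  0.41  0.52]
90 15 3 [ 0.58  1.16 -0.76  2.17 -1.3   0.63  1.45] [ 0.86  1.54 -1.25  2.14  0.09  0.26  0.13]
90 25 8 [ 0.55  1.04 -0.8   2.2  -1.3   0.48  1.33] [ 0.79  1.36 -1.25  2.17  0.31  0.21 -0.22]
90 30 6 [ 0.51  0.97 -0.79  2.21 -1.3   0.44  1.26] [ 0.75  1.28 -1.25  2.18  0.47  0.2  -0.45]
```

```bash
cat > sim.py <<'E'
from ik import *
def jac(q):
    p,M=fkM(q); J=np.zeros((6,7))
    for i in range(7):
        d=np.zeros(7); d[i]=1e-5; a,B=fkM(q+d); J[:3,i]=(a-p)/1e-5; J[3:,i]=R.from_matrix(B@M.T).as_rotvec()/1e-5
    return p,M,J
VL=.7*np.array([2.22,2.22,3.01,3.01,3.14,3.14,3.14])
def simulate(q,targets,per=.1,n=5,lam=1e-3,null=0,qn=None,clampj=True):
    """targets: list of (p,M) per row"""
    q=q.copy(); tr=[]
    for (pt,Mt) in targets:
        for k in range(n):
            p,M,J=jac(q)
            e=np.r_[pt-p,R.from_matrix(Mt@M.T).as_rotvec()]/(n-k)
            dq=J.T@np.linalg.solve(J@J.T+lam**2*np.eye(6),e)
            if null:
                N=np.eye(7)-np.linalg.pinv(J)@J; dq=dq+N@(null*(qn-q))
            s=max(1,(np.abs(dq)/(VL*per/n)).max()); q=np.clip(q+dq/s,LO,HI)
        tr.append(q.copy())
    return q,tr
def rows(p0,M0,rr):
    return [(p0+M0@(np.array(r[:3])/1000),M0@R.from_rotvec(np.radians(r[3:6])).as_matrix()) for r in rr]
E
cat > t.py <<'E'
from sim import *
L=[np.array(d["joints"]) for d in D]; L=[L[-1]]+L[:-1]
mv=[[[-5,31,-36,-3,0,0],[-10,62,-72,-6,0,0],[-15,94,-108,-9,0,0],[-20,125,-144,-11,0,0],[-25,156,-180,-14,0,0],[-30,187,-216,-16,0,0],[-30,219,-252,-19,0,0],[-30,250,-288,-21,0,0]],
[[0,30,-29,-3,0,0],[0,60,-58,-6,0,0],[0,90,-87,-9,0,0],[0,120,-116,-12,0,0],[0,150,-145,-15,0,0],[0,180,-174,-18,0,0],[0,210,-203,-21,0,0],[0,235,-232,-21,0,0]],
[[0,0,0,0,0,a] for a in (8,16,24,32,40,48,56,60)]]
for lam in (1e-3,.05,):
  for i in range(3):
    p,M=fkM(L[i]); q,tr=simulate(L[i],rows(p,M,mv[i]),lam=lam); print(lam,i,q.round(3),L[i+1].round(3))
E
python3 t.py
```

```text
0.001 0 [ 0.656  0.088 -0.269  1.974  0.025  1.084 -0.428] [ 0.648  0.085 -0.265  1.975  0.026  1.084 -0.43 ]
0.001 1 [ 0.206  0.065 -0.674  2.008  0.047  1.082 -0.925] [ 0.206  0.065 -0.674  2.008  0.046  1.082 -0.924]
0.001 2 [ 0.567  0.074 -0.21   2.451 -1.213  1.004  0.827] [ 0.591  0.094 -0.221  2.45  -1.21   1.02   0.846]
0.05 0 [ 0.657  0.088 -0.268  1.974  0.025  1.084 -0.427] [ 0.648  0.085 -0.265  1.975  0.026  1.084 -0.43 ]
0.05 1 [ 0.207  0.064 -0.673  2.009  0.047  1.082 -0.924] [ 0.206  0.065 -0.674  2.008  0.046  1.082 -0.924]
0.05 2 [ 0.568  0.072 -0.212  2.447 -1.215  1.011  0.821] [ 0.591  0.094 -0.221  2.45  -1.21   1.02   0.846]
```

```bash
cat > plan.py <<'E'
from sim import *
from scipy.spatial.transform import Slerp
def interp(A,B,vmax=.045,wmax=8):
    d=np.linalg.norm(B[0]-A[0]); w=np.degrees(np.linalg.norm(R.from_matrix(B[1]@A[1].T).as_rotvec()))
    n=int(np.ceil(max(d/vmax,w/wmax,1)))
    S=Slerp([0,1],R.from_matrix(np.stack([A[1],B[1]])))
    return [(A[0]+(B[0]-A[0])*k/n,S(k/n).as_matrix()) for k in range(1,n+1)]
def run(q,ways,v=.045):
    cur=fkM(q); T=[q]; worst=0
    for w in ways:
        tg=interp(cur,w,v)
        q,tr=simulate(q,tg+[w]*1); T+=tr; cur=w
    p,M=fkM(q); e=np.linalg.norm(p-w[0])*1e3+np.degrees(np.linalg.norm(R.from_matrix(M@w[1].T).as_rotvec()))
    T=np.array(T); m=np.minimum(T-LO,HI-T).min()
    return q,m,e,len(T)
if __name__=="__main__":
  qc=L=np.array(json.loads(open("log.jsonl").readlines()[-1])["joints"])
  core=np.array([.437,.288,.060]); yaw=np.radians(97); yc=np.array([np.cos(yaw),np.sin(yaw),0])
  for azd in (80,90,100,110,120):
    for ad in (15,25,30):
      az,a=np.radians(azd),np.radians(ad)
      g=pose(az,a,core); pre=(g[0]-.1*g[1][:,0],g[1]); up=(g[0]+[0,0,.15],g[1])
      lay=pose(yaw,a,np.array([.605,.140,.058])+.005*yc,True); lu=(lay[0]+[0,0,.12],lay[1])
      q1,m1,e1,n1=run(qc,[(pre[0]+[0,0,.06],pre[1]),pre,g])
      q2,m2,e2,n2=run(q1,[up]); q3,m3,e3,n3=run(q2,[lu]); q4,m4,e4,n4=run(q3,[lay])
      print(azd,ad,"| grasp",q1.round(2),round(m1,2),round(e1,1),n1,"| up",round(m2,2),round(e2,1),"|lu",round(m3,2),round(e3,1),n3,"|lay",q4.round(2),round(m4,2),round(e4,1))
E
python3 plan.py
```

```text
80 15 | grasp [ 0.61  1.17 -0.71  2.31 -1.32  0.65  1.78] 0.0 105.0 13 | up 0.0 70.0 |lu 0.0 0.0 14 |lay [-0.45  0.67 -0.01  1.72  0.34  0.87 -0.57] 0.75 0.0
80 25 | grasp [ 0.6   1.02 -0.77  2.34 -1.32  0.49  1.67] 0.0 107.2 13 | up 0.0 33.6 |lu 0.0 0.0 14 |lay [-0.54  0.72 -0.    1.69  0.48  0.98 -0.74] 0.81 0.0
80 30 | grasp [ 0.57  0.95 -0.79  2.34 -1.32  0.42  1.59] 0.0 101.8 13 | up 0.0 16.6 |lu 0.0 0.0 14 |lay [-0.59  0.75  0.01  1.67  0.54  1.05 -0.81] 0.76 0.0
90 15 | grasp [ 0.4   1.06 -0.51  2.18 -1.32  0.87  1.55] 0.0 40.1 14 | up 0.0 15.9 |lu 0.0 0.0 14 |lay [-0.53  0.67  0.1   1.73  0.25  0.85 -0.5 ] 0.73 0.0
90 25 | grasp [ 0.37  0.93 -0.53  2.21 -1.32  0.72  1.45] 0.0 41.4 13 | up 0.0 0.0 |lu 0.01 0.0 14 |lay [-0.65  0.72  0.16  1.7   0.37  0.94 -0.65] 0.82 0.0
90 30 | grasp [ 0.34  0.87 -0.54  2.22 -1.32  0.64  1.38] 0.0 36.7 13 | up 0.0 0.0 |lu 0.06 0.0 14 |lay [-0.69  0.75  0.16  1.68  0.43  1.   -0.72] 0.8 0.0
100 15 | grasp [ 0.3   1.04 -0.42  2.05 -1.22  0.99  1.36] 0.09 0.0 15 | up 0.1 0.0 |lu 0.12 0.0 14 |lay [-0.59  0.67  0.2   1.73  0.17  0.83 -0.43] 0.71 0.
[... 573 characters left out ...]
0.0 14 |lay [-0.69  0.72  0.22  1.7   0.32  0.93 -0.61] 0.81 0.0
110 30 | grasp [ 0.18  0.88 -0.4   1.98 -0.96  0.91  1.07] 0.11 0.0 15 | up 0.36 0.0 |lu 0.39 0.0 14 |lay [-0.73  0.75  0.22  1.68  0.39  0.98 -0.68] 0.82 0.0
120 15 | grasp [ 0.19  1.07 -0.39  1.79 -0.85  1.21  1.1 ] 0.11 0.0 17 | up 0.43 0.0 |lu 0.43 0.0 14 |lay [-0.58  0.67  0.19  1.73  0.18  0.84 -0.44] 0.72 0.0
120 25 | grasp [ 0.15  0.96 -0.38  1.84 -0.82  1.09  1.03] 0.11 0.0 16 | up 0.49 0.0 |lu 0.49 0.0 14 |lay [-0.68  0.72  0.21  1.7   0.33  0.93 -0.61] 0.81 0.0
120 30 | grasp [ 0.13  0.91 -0.38  1.86 -0.8   1.03  0.99] 0.11 0.0 16 | up 0.52 0.0 |lu 0.52 0.0 14 |lay [-0.72  0.75  0.22  1.68  0.39  0.98 -0.68] 0.82 0.0
```

```bash
cat > mk.py <<'E'
from plan import *
def rel(A,T):
    d=A[1].T@(T[0]-A[0])*1e3; r=np.degrees(R.from_matrix(A[1].T@T[1]).as_rotvec()); return np.r_[d,r]
def cur():
    st=arm.observe(); return st["position"],R.from_rotvec(st["ee_rot"]).as_matrix(),st
def show(A,T,steps=None):
    tg=interp(A,T); print(len(tg),"rows")
    for t in tg: print(np.round(rel(A,t),1).tolist())
core=np.array([.437,.288,.060]); AZ=np.radians(110); TA=np.radians(28)
g=pose(AZ,TA,core); pre=(g[0]-.1*g[1][:,0],g[1]); pre2=(pre[0]+[0,0,.06],pre[1])
E
python3 - <<'E'
from mk import *
log(); p,M,st=cur(); print(pre2[0],pre[0],g[0]); show((p,M),pre2)
E
```

```text
t 3.55 p [0.3697 0.1171 0.2569] q [ 0.591  0.094 -0.221  2.45  -1.21   1.02   0.846] F [-0.3 -0.5 -1.3] w 0.998
[[ 0.338  0.247  0.908]
 [ 0.737  0.53  -0.419]
 [-0.585  0.811 -0.003]]
[0.46146085 0.22079435 0.1580272 ] [0.46146085 0.22079435 0.0980272 ] [0.43126227 0.30376429 0.05108004]
6 rows
[27.6, -0.4, 6.7, -4.0, 6.3, 1.2]
[55.1, -0.8, 13.4, -7.9, 12.6, 2.5]
[82.7, -1.3, 20.1, -11.9, 19.0, 3.7]
[110.2, -1.7, 26.8, -15.9, 25.3, 4.9]
[137.8, -2.1, 33.4, -19.8, 31.6, 6.1]
[165.3, -2.5, 40.1, -23.8, 37.9, 7.4]
```

>>> {"method": "send_rows", "body": {
  "rows": [
    [[24, 0, 6, -3.4, 5.4, 1, 100], [48, -1, 12, -6.8, 10.8, 2, 100], [72, -1, 17, -10, 16, 3, 100], [96, -1, 23, -14, 22, 4, 100], [120, -2, 29, -17, 27, 5, 100], [143, -2, 35, -20.5, 33, 6.5, 100], [165, -2, 40, -24, 38, 7.5, 100], [165, -2, 40, -24, 38, 7.5, 100]]
  ]
}}

```text
clock: 4.35
position: [0.4615, 0.224, 0.1549]
ee_rot: [0.602, 1.58, 1.115]
force: [-0.6, -0.1, 0.2]
width: 1.001
```

```bash
python3 - <<'E'
from mk import *
log(); p,M,st=cur(); print(rel((p,M),pre2).round(1))
st=arm.observe(); im,d=optics.get_image("wrist"); save("w1.png",im); np.savez("w1.npz",d=d,im=im)
K,T,c=cal("wrist",st); P=cloud(K,T,d)
for t,z in (("core_face",.11),("core_center",.055)):
    for r in finder.place_of("wrist",t)[:2]:
        u,v=r["xy"]; print(t,r,P[int(v),int(u)].round(4),plane(K,T,u,v,z).round(4))
Q=P[np.isfinite(P[...,0])]; t=Q[(np.hypot(Q[:,0]-.437,Q[:,1]-.288)<.035)&(Q[:,2]>.02)&(Q[:,2]<.105)]
s=least_squares(lambda c:np.hypot(t[:,0]-c[0],t[:,1]-c[1])-.016,[.437,.288],loss="soft_l1",f_scale=.002); print("circ",len(t),s.x,np.abs(s.fun).mean())
E
python3 fit.py | head -2
```

```text
t 4.35 p [0.4615 0.224  0.1549] q [ 0.285  0.737 -0.337  1.877 -0.84   1.201  0.922] F [-0.6 -0.1  0.2] w 1.001
[[-0.312 -0.161  0.936]
 [ 0.828  0.437  0.351]
 [-0.465  0.885 -0.003]]
[-4.1  1.3 -1.1  0.1 -0.6 -0.3]
core_face {'xy': [328.8, 218.2], 'confidence': 0.58} [0.4372 0.2847 0.1096] [0.4379 0.2843 0.11  ]
core_center {'xy': [328.5, 262.9], 'confidence': 0.91} [0.4817 0.1705 0.2191] [0.4365 0.2863 0.055 ]
core_center {'xy': [330.2, 299.8], 'confidence': 0.56} [0.4426 0.2731 0.0239] [0.4499 0.2547 0.055 ]
circ 1295 [0.43682971 0.28755361] 0.00032868976425158716
[ 2.722e-01  5.574e-01  4.279e-01  3.699e-01  0.000e+00 -0.000e+00
  4.000e-04  0.000e+00 -3.640e-02 -1.660e-02 -2.000e-04 -2.000e-04] 1.039236495503637e-05
```

View pics/w1.png

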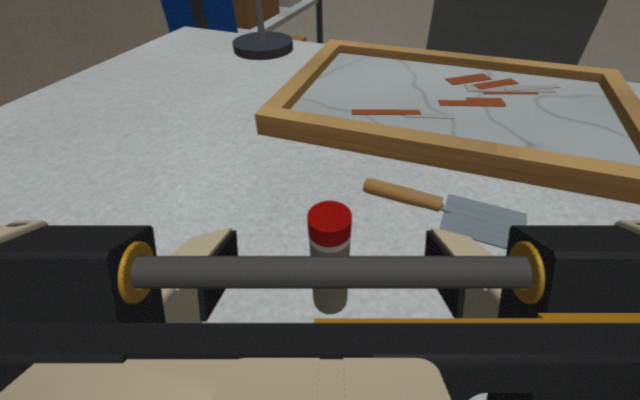

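```bash
python3 - <<'E'
from mk import *
p,M,st=cur(); print(rel((p,M),pre).round(1)); print(rel((p,M),g).round(1))
E
```

```text
[ 26.2 -52.6   2.3  -0.1  -0.3  -0.1]
[ 1.262e+02 -5.280e+01  2.800e+00 -1.000e-01 -3.000e-01 -1.000e-01]
```

>>> {"method": "send_rows", "body": {
  "rows": [
    [[9, -18, 0, 0, 0, 0, 100], [18, -36, 1, 0, 0, 0, 100], [26, -53, 1, 0, 0, 0, 100], [50, -53, 1, 0, 0, 0, 100], [75, -53, 1, 0, 0, 0, 100], [95, -53, 1, 0, 0, 0, 100], [112, -53, 1, 0, 0, 0, 100], [126, -53, 1, 0, 0, 0, 100]]
  ]
}}

```text
clock: 5.3
position: [0.4295, 0.3027, 0.0516]
ee_rot: [0.604, 1.578, 1.107]
force: [0.3, 0.6, -0.8]
width: 0.999
```

```bash
python3 - <<'E'
from mk import *
log(); p,M,st=cur(); print(rel((p,M),g).round(1))
E
```

```text
t 5.3 p [0.4295 0.3027 0.0516] q [ 0.199  0.901 -0.405  1.976 -0.966  0.93   1.082] F [ 0.3  0.6 -0.8] w 0.999
[[-0.306 -0.159  0.939]
 [ 0.829  0.441  0.345]
 [-0.469  0.883 -0.004]]
[ 0.6 -0.2  2.  -0.1 -0.3 -0.1]
```

>>> {"method": "send_rows", "body": {
  "rows": [
    [[0, 0, 2, 0, 0, 0, 100], [0, 0, 2, 0, 0, 0, 20], [0, 0, 2, 0, 0, 0, 20], [0, 0, 2, 0, 0, 0, 20], [0, 0, 2, 0, 0, 0, 20], [0, 0, 2, 0, 0, 0, 20], [0, 0, 2, 0, 0, 0, 20], [0, 0, 2, 0, 0, 0, 20]]
  ],
  "grip_force": 30
}}

```text
clock: 6.1
position: [0.4319, 0.3038, 0.0511]
ee_rot: [0.604, 1.579, 1.109]
force: [-0.1, 0.6, -0.1]
width: 0.441
```

```bash
python3 - <<'E'
from mk import *
st,M=log(); st=arm.observe(); im,d=optics.get_image("wrist"); save("w2.png",im)
E
```

```text
t 6.1 p [0.4319 0.3038 0.0511] q [ 0.196  0.904 -0.404  1.968 -0.963  0.934  1.078] F [-0.1  0.6 -0.1] w 0.441
[[-0.308 -0.159  0.938]
 [ 0.829  0.44   0.346]
 [-0.467  0.884 -0.004]]
```

View pics/w2.png

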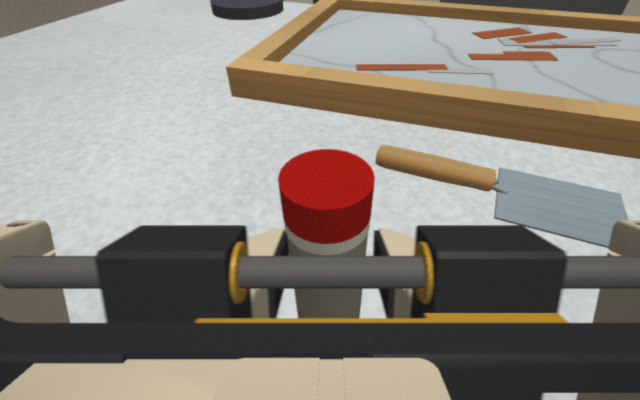

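>>> {"method": "send_rows", "body": {
  "rows": [
    [[0, 0, 0, 0, 0, 0, 10], [0, 0, 0, 0, 0, 0, 10], [0, 0, 0, 0, 0, 0, 10], [0, 0, 0, 0, 0, 0, 10], [-3, 6, 0, 0, 0, 0, 10], [-7, 13, 0, 0, 0, 0, 10], [-12, 22, 0, 0, 0, 0, 10], [-16, 31, 0, 0, 0, 0, 10]]
  ],
  "grip_force": 30
}}

```text
clock: 6.95
position: [0.4321, 0.3041, 0.0871]
ee_rot: [0.604, 1.578, 1.109]
force: [1.0, -0.6, -3.5]
width: 0.339
```

```bash
python3 - <<'E'
from mk import *
st,M=log(); im,d=optics.get_image("side"); save("s2.png",cv2.resize(im[150:350,180:480],None,fx=2.5,fy=2.5)); K,T,c=cal("wrist",st)
im,d=optics.get_image("wrist"); save("w3.png",im)
E
```

```text
t 6.95 p [0.4321 0.3041 0.0871] q [ 0.197  0.836 -0.407  1.973 -0.959  0.974  1.026] F [ 1.  -0.6 -3.5] w 0.339
[[-0.307 -0.159  0.938]
 [ 0.829  0.44   0.346]
 [-0.468  0.884 -0.003]]
```

View pics/s2.png

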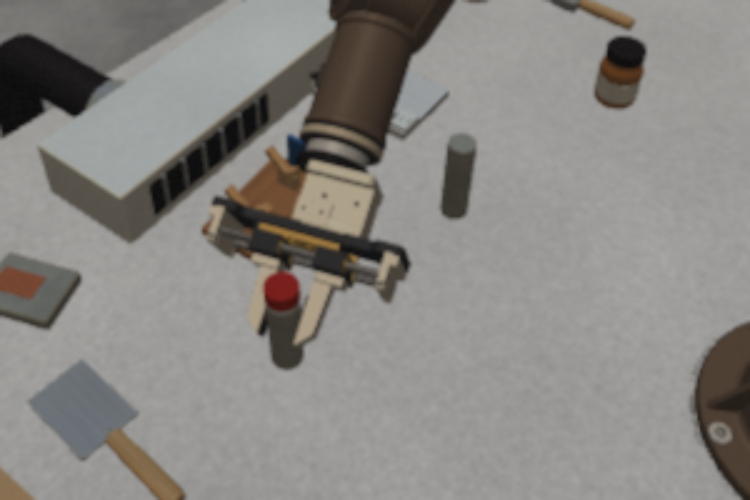

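View pics/w3.png

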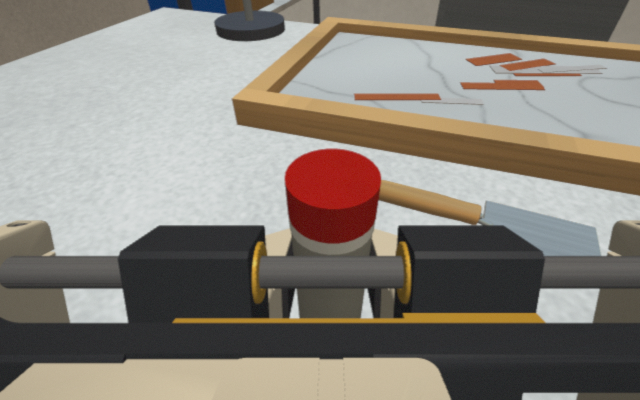

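```bash
python3 - <<'E'
from h import *
K,T,c=cal("top")
for u,v in ((235,203),(422,183),(435,297),(244,318)):
    print(plane(K,T,180+(u-1.5)/4,130+(v-1.5)/4,.012).round(4))
print("stop"); 
for u,v in ((414,196),(428,264)): print(plane(K,T,180+(u-1.5)/4,130+(v-1.5)/4,.058).round(4))
for n in ("top","side"):
    P=np.load("P%s.npy"%n); im=np.load(n+"0.npz")["im"].astype(int)
    K,T,c=cal(n)
    m=np.isfinite(P[...,0])&(abs(P[...,0]-.6)<.09)&(abs(P[...,1]-.14)<.1)
    wood=m&(im[...,0]>im[...,2]+25); 
    for nm,mm in (("base",wood&(P[...,2]<.022)&(P[...,2]>.005)),("saddle",wood&(P[...,2]>.03)),("blue",m&(im[...,2]>im[...,0]+15))):
        t=P[mm]; r=cv2.minAreaRect(t[:,:2].astype(np.float32)*1000); print(n,nm,len(t),[np.round(x,1) for x in r],"z",np.percentile(t[:,2],[5,50,95]).round(4))
    if 1:
        t=P[wood&(P[...,2]>.048)]; a=t[t[:,1]<.14];b=t[t[:,1]>=.14]
        for s in (a,b): print("  saddle part",len(s),s.mean(0).round(4),s.min(0).round(3),s.max(0).round(3))
E
```

```text
[0.6374 0.2134 0.012 ]
[0.6522 0.0726 0.012 ]
[0.5646 0.0623 0.012 ]
[0.5496 0.2041 0.012 ]
stop
[0.631  0.0752 0.058 ]
[0.5808 0.0648 0.058 ]
top base 1154 [array([602.8, 139.7]), array([ 90.6, 142.6]), np.float64(6.4)] z [0.0078 0.0112 0.0147]
top saddle 163 [array([602.7, 140.7]), array([60.7, 86.6]), np.float64(6.4)] z [0.0341 0.0489 0.0589]
top blue 36 [array([609.8,  71. ]), array([42.3,  5.4]), np.float64(7.2)] z [0.0089 0.0563 0.0583]
  saddle part 42 [0.6072 0.1024 0.055 ] [0.577 0.095 0.048] [0.637 0.111 0.061]
  saddle part 45 [0.5983 0.1774 0.0544] [0.569 0.17  0.048] [0.628 0.186 0.061]
side base 980 [array([602.2, 139.7]), array([ 91.4, 144. ]), np.float64(6.8)] z [0.0087 0.0116 0.0144]
side saddle 192 [array([603.3, 138.3]), array([61.9, 89.2]), np.float64(5.1)] z [0.0321 0.0465 0.0589]
side blue 108 [array([611. ,  70.3]), array([41.3,  7.2]), np.float64(8.7)] z [0.0186 0.0416 0.058 ]
  saddle part 43 [0.6089 0.1015 0.0537] [0.576 0.093 0.048] [0.637 0.109 0.06 ]
  saddle part 44 [0.5989 0.1758 0.0544] [0.569 0.169 0.048] [0.631 0.185 0.061]
```

```bash
cat >> mk.py <<'E'
CY=np.radians(96.5); yc=np.array([np.cos(CY),np.sin(CY),0]); CA=np.array([.6028,.1397,.058])
lay=pose(CY,TA,CA+.005*yc,True); lu=(lay[0]+[0,0,.12],lay[1])
def chunk(A,ways,q,v=.04,w=6.5,pad=True):
    """print row chunks of 8 relative to start of each chunk"""
    tg=[];c=A
    for x in ways: tg+=interp(c,x,v,w); c=x
    while len(tg)%8: tg.append(tg[-1])
    qs,tr=simulate(q,tg); tr=np.array(tr)
    print("sim margin",np.minimum(tr-LO,HI-tr).min().round(2),"end",tr[-1].round(2))
    s=A
    for i,t in enumerate(tg):
        if i%8==0 : print("--")
        print(np.round(rel(s,t),1).tolist())
        if i%8==7: s=t
E
python3 - <<'E'
from mk import *
p,M,st=cur(); A=(p,M)
mid=interp((p+[0,0,.12],M),lu,9,50)[0]
print(lay[0],lu[0]); 
chunk(A,[(p+[0,0,.10],M),lu],np.array(st["joints"]))
E
```

```text
[0.60324375 0.13580524 0.041224  ] [0.60324375 0.13580524 0.161224  ]
sim margin 0.37 end [-0.72  0.59  0.24  1.62  0.34  1.17 -0.57]
--
[-15.6, 29.5, -0.0, -0.0, -0.0, 0.0]
[-31.2, 58.9, -0.1, -0.0, -0.0, 0.0]
[-46.8, 88.4, -0.1, -0.0, -0.0, 0.0]
[-59.6, 79.5, 7.1, 1.0, -0.3, -6.4]
[-72.5, 70.5, 14.4, 2.1, -0.7, -12.8]
[-85.3, 61.6, 21.7, 3.1, -1.0, -19.2]
[-98.2, 52.7, 29.0, 4.2, -1.3, -25.6]
[-111.0, 43.7, 36.2, 5.2, -1.6, -32.0]
--
[-6.1, -13.6, 8.6, 1.0, -0.3, -6.4]
[-12.3, -27.3, 17.2, 2.1, -0.7, -12.8]
[-18.4, -40.9, 25.8, 3.1, -1.0, -19.2]
[-24.6, -54.5, 34.4, 4.2, -1.3, -25.6]
[-30.7, -68.2, 43.0, 5.2, -1.6, -32.0]
[-36.8, -81.8, 51.6, 6.3, -2.0, -38.4]
[-43.0, -95.5, 60.3, 7.3, -2.3, -44.8]
[-49.1, -109.1, 68.9, 8.3, -2.6, -51.2]
--
[6.6, -11.9, 10.6, 1.0, -0.3, -6.4]
[6.6, -11.9, 10.6, 1.0, -0.3, -6.4]
[6.6, -11.9, 10.6, 1.0, -0.3, -6.4]
[6.6, -11.9, 10.6, 1.0, -0.3, -6.4]
[6.6, -11.9, 10.6, 1.0, -0.3, -6.4]
[6.6, -11.9, 10.6, 1.0, -0.3, -6.4]
[6.6, -11.9, 10.6, 1.0, -0.3, -6.4]
[6.6, -11.9, 10.6, 1.0, -0.3, -6.4]
```

>>> {"method": "send_rows", "body": {
  "rows": [
    [[-8, 15, 0, 0, 0, 0, 10], [-22, 42, 0, 0, 0, 0, 10], [-37, 70, 0, 0, 0, 0, 10], [-47, 88, 0, 0, 0, 0, 10], [-60, 80, 7, 1, 0, -6, 10], [-72, 71, 14, 2, -1, -13, 10], [-85, 62, 22, 3, -1, -19, 10], [-98, 53, 29, 4, -1.3, -25, 10]]
  ]
}}

```text
clock: 7.85
position: [0.4814, 0.2556, 0.1791]
ee_rot: [0.29, 1.634, 0.716]
force: [-0.2, 0.1, -3.1]
width: 0.341
```

```bash
python3 - <<'E'
from mk import *
log(); p,M,st=cur(); chunk((p,M),[lu],np.array(st["joints"]))
E
```

```text
t 7.85 p [0.4814 0.2556 0.1791] q [-0.009  0.474 -0.232  1.86  -0.642  1.012  0.458] F [-0.2  0.1 -3.1] w 0.341
[[-0.203 -0.206  0.957]
 [ 0.564  0.774  0.286]
 [-0.8    0.598 -0.041]]
sim margin 0.73 end [-0.72  0.59  0.24  1.62  0.34  1.16 -0.57]
--
[-7.1, -11.7, 7.6, 1.0, -0.3, -5.9]
[-14.2, -23.4, 15.1, 1.9, -0.6, -11.7]
[-21.3, -35.1, 22.7, 2.9, -0.9, -17.6]
[-28.4, -46.7, 30.2, 3.8, -1.2, -23.4]
[-35.5, -58.4, 37.8, 4.8, -1.5, -29.3]
[-42.6, -70.1, 45.3, 5.7, -1.8, -35.1]
[-49.6, -81.8, 52.9, 6.7, -2.1, -41.0]
[-56.7, -93.5, 60.5, 7.6, -2.4, -46.8]
--
[3.6, -12.0, 9.3, 1.0, -0.3, -5.9]
[7.1, -24.0, 18.6, 1.9, -0.6, -11.7]
[10.7, -36.1, 27.9, 2.9, -0.9, -17.6]
[10.7, -36.1, 27.9, 2.9, -0.9, -17.6]
[10.7, -36.1, 27.9, 2.9, -0.9, -17.6]
[10.7, -36.1, 27.9, 2.9, -0.9, -17.6]
[10.7, -36.1, 27.9, 2.9, -0.9, -17.6]
[10.7, -36.1, 27.9, 2.9, -0.9, -17.6]
```

>>> {"method": "send_rows", "body": {
  "rows": [
    [[-7, -12, 8, 1, 0, -6, 10], [-14, -23, 15, 2, -0.5, -12, 10], [-21, -35, 23, 3, -1, -18, 10], [-28, -47, 30, 4, -1, -23, 10], [-35, -58, 38, 5, -1.5, -29, 10], [-42, -70, 45, 6, -2, -35, 10], [-50, -82, 53, 7, -2, -41, 10], [-57, -93, 60, 7.5, -2.5, -47, 10]]
  ]
}}

```text
clock: 8.65
position: [0.5693, 0.1692, 0.1659]
ee_rot: [-0.272, 1.577, -0.021]
force: [-0.8, 0.3, -2.4]
width: 0.343
```

```bash
python3 - <<'E'
from mk import *
log(); p,M,st=cur(); chunk((p,M),[lu],np.array(st["joints"]))
E
```

```text
t 8.65 p [0.5693 0.1692 0.1659] q [-0.567  0.481  0.123  1.683  0.126  1.067 -0.362] F [-0.8  0.3 -2.4] w 0.343
[[ 0.    -0.159  0.987]
 [-0.185  0.97   0.157]
 [-0.983 -0.183 -0.029]]
sim margin 0.84 end [-0.72  0.59  0.24  1.62  0.34  1.16 -0.57]
--
[3.6, -12.3, 9.5, 1.0, -0.3, -5.8]
[7.2, -24.6, 18.9, 2.0, -0.5, -11.6]
[10.8, -37.0, 28.4, 2.9, -0.8, -17.4]
[10.8, -37.0, 28.4, 2.9, -0.8, -17.4]
[10.8, -37.0, 28.4, 2.9, -0.8, -17.4]
[10.8, -37.0, 28.4, 2.9, -0.8, -17.4]
[10.8, -37.0, 28.4, 2.9, -0.8, -17.4]
[10.8, -37.0, 28.4, 2.9, -0.8, -17.4]
```

>>> {"method": "send_rows", "body": {
  "rows": [
    [[3, -9, 7, 1, 0, -4.5, 10], [6, -20, 15, 1.5, -0.5, -9, 10], [8, -28, 22, 2, -0.5, -13, 10], [10, -34, 26, 3, -1, -16, 10], [11, -37, 28, 3, -1, -17.5, 10], [11, -37, 28, 3, -1, -17.5, 10], [11, -37, 28, 3, -1, -17.5, 10], [11, -37, 28, 3, -1, -17.5, 10]]
  ]
}}

```text
clock: 9.45
position: [0.6026, 0.1354, 0.1609]
ee_rot: [-0.464, 1.505, -0.292]
force: [0.2, -0.3, -2.1]
width: 0.344
```

```bash
python3 - <<'E'
from mk import *
log(); p,M,st=cur(); print(rel((p,M),lu).round(1))
im,d=optics.get_image("wrist"); save("w4.png",im); np.savez("w4.npz",d=d,im=im,p=p,M=M)
im,d2=optics.get_image("side"); save("s4.png",cv2.resize(im[80:320,180:480],None,fx=2.5,fy=2.5)); np.savez("s4.npz",d=d2,im=im)
E
```

```text
t 9.45 p [0.6026 0.1354 0.1609] q [-0.722  0.59   0.241  1.622  0.343  1.158 -0.569] F [ 0.2 -0.3 -2.1] w 0.344
[[ 0.056 -0.098  0.994]
 [-0.463  0.879  0.113]
 [-0.885 -0.466  0.004]]
[-0.4  0.1  0.7 -0.1  0.2 -0.2]
```

View pics/s4.png

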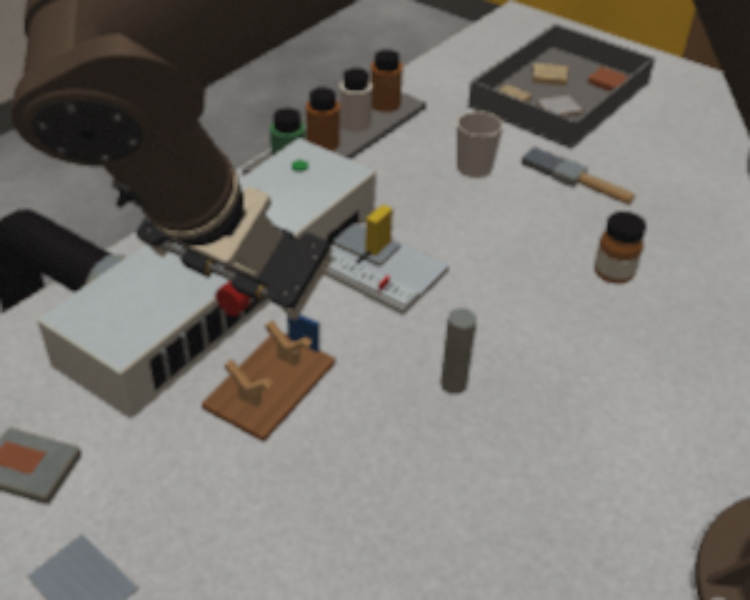

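View pics/w4.png

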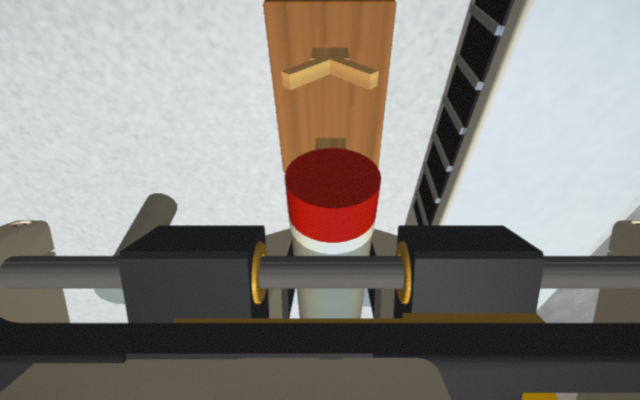

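```bash
python3 - <<'E'
from mk import *
P=np.load("Ptop.npy"); Ps=np.load("Pside.npy")
for nm,Pq in (("top",P),("side",Ps)):
  for y in (.1,.15,.2,.24):
    t=Pq[(abs(Pq[...,1]-y)<.008)&(Pq[...,2]>.074)&(Pq[...,2]<.09)&(Pq[...,0]>.6)]; print(nm,y,t[:,0].min().round(4) if len(t) else None, np.median(t[:,2]).round(4) if len(t) else None)
z=np.load("s4.npz"); K,T,c=cal("side"); P4=cloud(K,T,z["d"]); p,M,st=cur()
Q=(P4-p)@M*1e3  # tool coords mm
m=np.isfinite(Q[...,0])&(Q[...,0]>-170)&(Q[...,0]<10)&(abs(Q[...,2])<110)&(abs(Q[...,1])<70)
print(m.sum())
for x0 in range(-170,10,15):
    k=m&(Q[...,0]>=x0)&(Q[...,0]<x0+15)
    if k.sum()>3: print(x0,k.sum(),"y",np.percentile(Q[k][:,1],[1,99]).round(0),"z",np.percentile(Q[k][:,2],[1,99]).round(0))
E
```

```text
top 0.1 0.6964 0.0788
top 0.15 0.6928 0.0791
top 0.2 0.6915 0.0793
top 0.24 0.6876 0.0791
side 0.1 0.6953 0.0799
side 0.15 0.6902 0.0796
side 0.2 0.6912 0.0799
side 0.24 0.6891 0.0799
1787
-170 359 y [-36.  36.] z [-50.   6.]
-155 92 y [-23.  35.] z [-51. -10.]
-140 74 y [-22.  22.] z [-50. -36.]
-125 91 y [-25.  28.] z [-86. -16.]
-110 665 y [-35.  36.] z [-95.  93.]
-95 263 y [-37.  36.] z [-93.  85.]
-80 118 y [-37.  36.] z [-87.  84.]
-65 37 y [-31.  40.] z [-85.  11.]
-50 67 y [27. 47.] z [-16.  15.]
-35 21 y [ 9. 51.] z [-16.  29.]
```

>>> {"method": "send_rows", "body": {
  "rows": [
    [[9, 5, 0.5, 0, 0, 0, 10], [22, 12, 0.5, 0, 0, 0, 10], [36, 19, 0.5, 0, 0, 0, 10], [50, 26, 0.5, 0, 0, 0, 10], [64, 34, 0.5, 0, 0, 0, 10], [76, 40, 0.5, 0, 0, 0, 10], [84, 44, 0.5, 0, 0, 0, 10], [88, 46.5, 0.5, 0, 0, 0, 10]]
  ]
}}

```text
clock: 10.35
position: [0.6032, 0.1357, 0.0598]
ee_rot: [-0.466, 1.505, -0.293]
force: [-0.5, 0.4, -2.9]
width: 0.34
```

```bash
python3 - <<'E'
from mk import *
log(); p,M,st=cur(); print(rel((p,M),lay).round(1))
im,d=optics.get_image("side"); save("s5.png",cv2.resize(im[120:270,200:400],None,fx=4,fy=4)); np.savez("s5.npz",d=d,im=im)
K,T,c=cal("side"); P=cloud(K,T,d)
# gripper points above extractor
Q=(P-p)@M*1e3
m=np.isfinite(Q[...,0])&(P[...,0]>.66)&(P[...,2]>.085)&(Q[...,0]>-130)&(abs(Q[...,2])<120)&(abs(Q[...,1])<60)
t=P[m]; print(m.sum(), np.percentile(t[:,2],[0,1,5]).round(4), t[t[:,2].argsort()[:8]].round(3)); print(Q[m][t[:,2].argsort()[:8]].round(0))
E
```

```text
t 10.35 p [0.6032 0.1357 0.0598] q [-0.718  0.714  0.235  1.69   0.352  0.982 -0.642] F [-0.5  0.4 -2.9] w 0.34
[[ 0.055 -0.1    0.993]
 [-0.464  0.878  0.114]
 [-0.884 -0.468  0.002]]
[16.4  8.8  0.  -0.   0.1 -0.1]
63 [0.1005 0.1026 0.1061] [[0.677 0.204 0.101]
 [0.684 0.208 0.104]
 [0.677 0.204 0.105]
 [0.675 0.209 0.106]
 [0.677 0.203 0.108]
 [0.675 0.208 0.109]
 [0.676 0.207 0.111]
 [0.675 0.211 0.112]]
[[-63.  33.  81.]
 [-68.  35.  88.]
 [-67.  31.  81.]
 [-71.  35.  80.]
 [-70.  29.  81.]
 [-73.  33.  80.]
 [-74.  31.  81.]
 [-77.  35.  80.]]
```

View pics/s5.png

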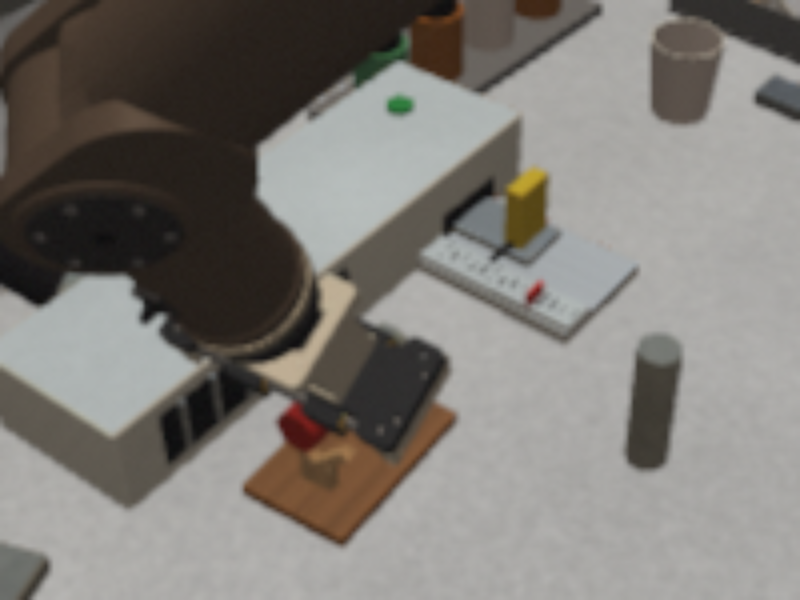

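>>> {"method": "send_rows", "body": {
  "rows": [
    [[2, 1, 0, 0, 0, 0, 10], [5, 2.5, 0, 0, 0, 0, 10], [7.5, 4, 0, 0, 0, 0, 10], [10, 5.5, 0, 0, 0, 0, 10], [12, 6.5, 0, 0, 0, 0, 10], [13, 7, 0, 0, 0, 0, 10], [13.5, 7.2, 0, 0, 0, 0, 10], [13.5, 7.2, 0, 0, 0, 0, 10]]
  ]
}}

```text
clock: 11.2
position: [0.6035, 0.1361, 0.0456]
ee_rot: [-0.466, 1.504, -0.292]
force: [-0.3, 1.0, -1.8]
width: 0.34
```

```bash
python3 - <<'E'
from mk import *
log(); p,M,st=cur(); print(rel((p,M),lay).round(1))
E
```

```text
t 11.2 p [0.6035 0.1361 0.0456] q [-0.718  0.733  0.235  1.696  0.354  0.957 -0.652] F [-0.3  1.  -1.8] w 0.34
[[ 0.056 -0.099  0.993]
 [-0.464  0.879  0.114]
 [-0.884 -0.467  0.003]]
[ 4.   1.9 -0.3 -0.   0.2 -0.2]
```

>>> {"method": "send_rows", "body": {
  "rows": [
    [[0.4, 0.2, 0, 0, 0, 0, 10], [0.9, 0.5, 0, 0, 0, 0, 10], [1.3, 0.7, 0, 0, 0, 0, 10], [1.8, 1, 0, 0, 0, 0, 10], [2.2, 1.2, 0, 0, 0, 0, 10], [2.6, 1.4, 0, 0, 0, 0, 10], [2.6, 1.4, 0, 0, 0, 0, 10], [2.6, 1.4, 0, 0, 0, 0, 10]]
  ]
}}

```text
clock: 12.0
position: [0.6036, 0.1361, 0.0427]
ee_rot: [-0.466, 1.504, -0.292]
force: [-0.4, -0.1, -2.0]
width: 0.342
```

```bash
python3 - <<'E'
from mk import *
log(); p,M,st=cur(); print(rel((p,M),lay).round(1),st["ft_torque"].round(2))
im,d=optics.get_image("side"); save("s6.png",cv2.resize(im[180:270,230:350],None,fx=6,fy=6))
im,d=optics.get_image("wrist"); save("w6.png",im)
E
```

```text
t 12.0 p [0.6036 0.1361 0.0427] q [-0.718  0.737  0.235  1.697  0.354  0.952 -0.654] F [-0.4 -0.1 -2. ] w 0.342
[[ 0.056 -0.099  0.993]
 [-0.464  0.879  0.114]
 [-0.884 -0.467  0.004]]
[ 1.4  0.5 -0.4 -0.1  0.2 -0.2] [ 0.76 -0.06  0.02]
```

View pics/s6.png

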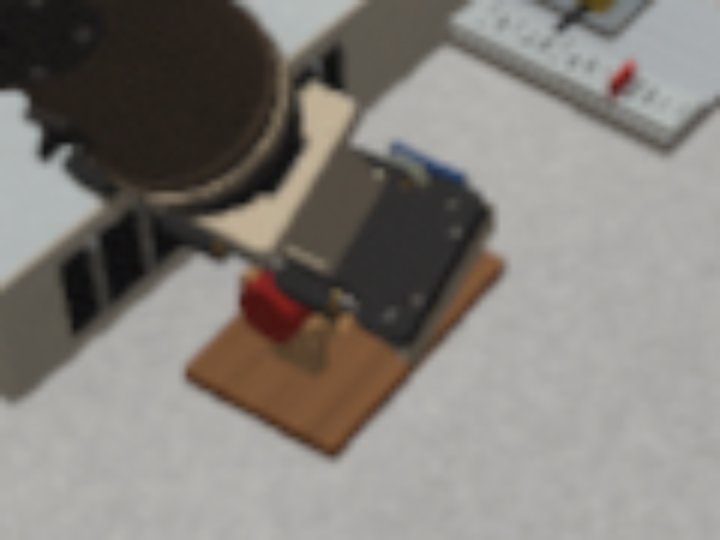

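View pics/w6.png

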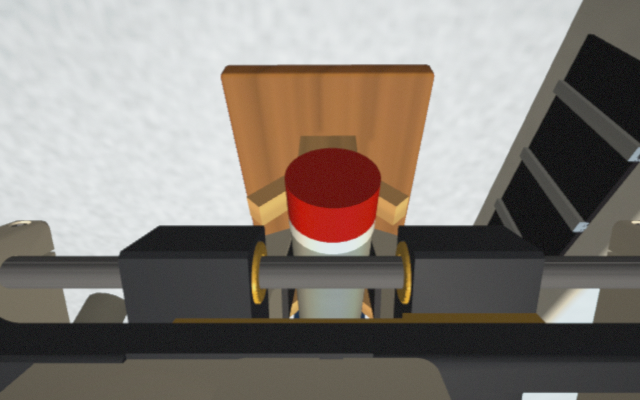

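Core is centred in the saddles, no contact yet (Fz still about −2 N). Creep on down.

>>> {"method": "send_rows", "body": {
  "rows": [
    [[0.2, 0.1, -0.2, 0, 0, 0, 10], [0.4, 0.2, -0.4, 0, 0, 0, 10], [0.6, 0.3, -0.4, 0, 0, 0, 10], [0.8, 0.4, -0.4, 0, 0, 0, 10], [1, 0.5, -0.4, 0, 0, 0, 10], [1.2, 0.6, -0.4, 0, 0, 0, 10], [1.2, 0.6, -0.4, 0, 0, 0, 10], [1.2, 0.6, -0.4, 0, 0, 0, 10]]
  ]
}}

```text
clock: 12.9
position: [0.6032, 0.1359, 0.0415]
ee_rot: [-0.466, 1.504, -0.292]
force: [-0.8, -0.4, 1.9]
width: 0.34
```

```bash
python3 - <<'E'
from mk import *
log(); p,M,st=cur(); print(rel((p,M),lay).round(1),st["ft_torque"].round(2))
E
```

```text
t 12.9 p [0.6032 0.1359 0.0415] q [-0.718  0.739  0.235  1.699  0.355  0.95  -0.655] F [-0.8 -0.4  1.9] w 0.34
[[ 0.056 -0.099  0.993]
 [-0.464  0.879  0.114]
 [-0.884 -0.467  0.004]]
[ 0.3  0.   0.1 -0.1  0.2 -0.1] [ 0.53  0.18 -0.07]
```

>>> {"method": "send_rows", "body": {
  "rows": [
    [[0.2, 0.1, 0, 0, 0, 0, 10], [0.4, 0.2, 0, 0, 0, 0, 10], [0.4, 0.2, 0, 0, 0, 0, 10], [0.4, 0.2, 0, 0, 0, 0, 34], [0.4, 0.2, 0, 0, 0, 0, 36], [0.4, 0.2, 0, 0, 0, 0, 38], [0.4, 0.2, 0, 0, 0, 0, 41], [0.4, 0.2, 0, 0, 0, 0, 44]]
  ],
  "grip_force": 10
}}

```text
clock: 13.7
position: [0.6033, 0.136, 0.0408]
ee_rot: [-0.466, 1.504, -0.292]
force: [0.3, 0.0, 0.2]
width: 0.432
```

```bash
python3 - <<'E'
from mk import *
log(); p,M,st=cur(); print(rel((p,M),lay).round(1),st["ft_torque"].round(2))
im,d=optics.get_image("side"); save("s7.png",cv2.resize(im[180:270,230:350],None,fx=6,fy=6))
im,d=optics.get_image("wrist"); save("w7.png",im)
E
```

```text
t 13.7 p [0.6033 0.136  0.0408] q [-0.718  0.74   0.235  1.699  0.355  0.949 -0.656] F [0.3 0.  0.2] w 0.432
[[ 0.057 -0.099  0.993]
 [-0.464  0.879  0.114]
 [-0.884 -0.467  0.004]]
[-0.2 -0.4 -0.1 -0.1  0.2 -0.2] [ 0.55 -0.05 -0.02]
```

View pics/w7.png

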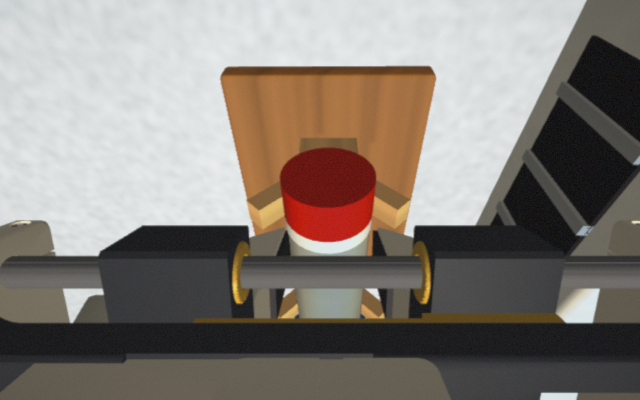

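>>> {"method": "send_rows", "body": {
  "rows": [
    [[0, 0, 0, 0, 0, 0, 75], [0, 0, 0, 0, 0, 0, 75], [0, 0, 0, 0, 0, 0, 75], [0, 0, 0, 0, 0, 0, 75], [0, 0, 0, 0, 0, 0, 75], [-9, -5, 0, 0, 0, 0, 75], [-22, -12, 0, 0, 0, 0, 75], [-40, -21, 0, 0, 0, 0, 75]]
  ]
}}

```text
clock: 14.6
position: [0.6028, 0.1359, 0.0872]
ee_rot: [-0.466, 1.505, -0.292]
force: [0.8, -0.4, -0.1]
width: 0.75
```

```bash
python3 - <<'E'
from mk import *
log()
im,d=optics.get_image("wrist"); save("w8.png",im)
im,d=optics.get_image("side"); save("s8.png",cv2.resize(im[100:270,200:400],None,fx=4,fy=3.5))
E
```

```text
t 14.6 p [0.6028 0.1359 0.0872] q [-0.72   0.678  0.236  1.676  0.35   1.028 -0.623] F [ 0.8 -0.4 -0.1] w 0.75
[[ 0.056 -0.099  0.993]
 [-0.464  0.878  0.114]
 [-0.884 -0.467  0.003]]
```

View pics/w8.png

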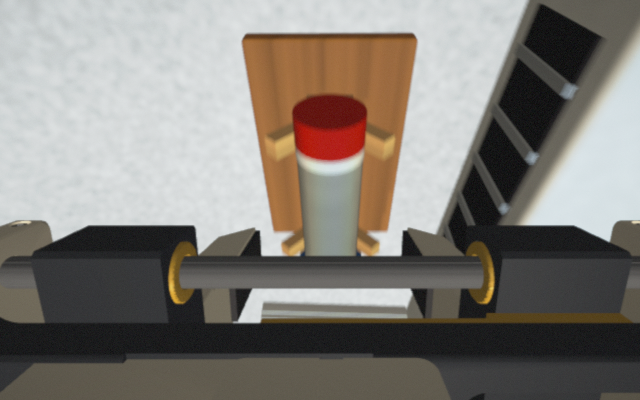

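View pics/s8.png

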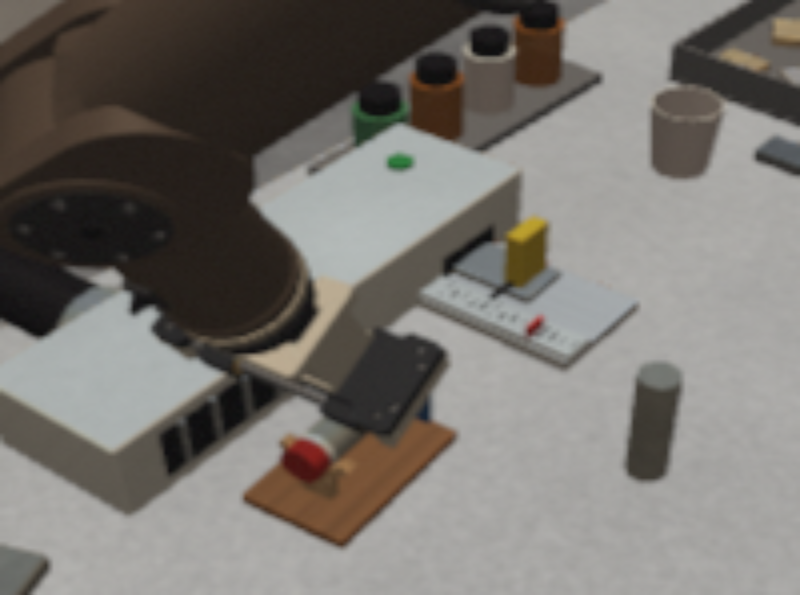

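```bash
cat >> mk.py <<'E'
GA=np.radians(93.6)
def down(p,az=GA): return pose(az,0,np.array(p)+[0,0,.019],True)
E
python3 - <<'E'
from mk import *
p,M,st=cur(); v=down([.62,-.13,.20]); print(v)
chunk((p,M),[(p+[0,0,.08],M),v],np.array(st["joints"]),v=.045,w=8)
E
```

```text
(array([ 0.62, -0.13,  0.2 ]), array([[ 0.        , -0.06279052,  0.99802673],
       [-0.        ,  0.99802673,  0.06279052],
       [-1.        ,  0.        ,  0.        ]]))
sim margin 0.83 end [ 0.02  0.47  0.15  1.59 -0.08  1.08  0.25]
--
[-35.4, -18.6, 0.3, -0.0, -0.0, 0.0]
[-70.8, -37.2, 0.7, -0.0, -0.0, 0.0]
[-54.6, -78.9, -1.8, 0.5, 0.2, 4.6]
[-38.4, -120.6, -4.4, 0.9, 0.4, 9.2]
[-22.1, -162.3, -6.9, 1.4, 0.6, 13.9]
[-5.9, -204.0, -9.4, 1.8, 0.8, 18.5]
[10.3, -245.7, -11.9, 2.3, 1.0, 23.1]
[26.5, -287.3, -14.4, 2.8, 1.2, 27.7]
```

>>> {"method": "send_rows", "body": {
  "rows": [
    [[-35, -18, 0, 0, 0, 0, 75], [-70, -37, 0, 0, 0, 0, 75], [-55, -78, -2, 0.5, 0, 4.5, 75], [-38, -120, -4, 1, 0.5, 9, 75], [-22, -162, -7, 1.5, 0.5, 14, 75], [-6, -204, -9, 2, 1, 18.5, 75], [10, -246, -12, 2.5, 1, 23, 75], [26, -287, -14, 3, 1.2, 27.7, 75]]
  ]
}}

```text
clock: 15.5
position: [0.6191, -0.1315, 0.1988]
ee_rot: [-0.046, 1.571, 0.047]
force: [1.3, 0.7, 0.3]
width: 0.755
```

>>> {"method": "send_rows", "body": {
  "rows": [
    [[0, 0, 0, 0, 0, 0, 75], [0, 0, 0, 0, 0, 0, 75], [0, 0, 0, 0, 0, 0, 75], [0, 0, 0, 0, 0, 0, 75], [0, 0, 0, 0, 0, 0, 75], [0, 0, 0, 0, 0, 0, 75], [0, 0, 0, 0, 0, 0, 75], [0, 0, 0, 0, 0, 0, 75]]
  ]
}}

```text
clock: 16.3
position: [0.6191, -0.1293, 0.1971]
ee_rot: [-0.049, 1.574, 0.045]
force: [-0.8, -0.1, -0.5]
width: 0.75
```

```bash
python3 - <<'E'
from mk import *
log(); p,M,st=cur(); print(rel((p,M),down([.62,-.13,.20])).round(1))
im,d=optics.get_image("wrist"); save("w9.png",im); np.savez("w9.npz",im=im,d=d,p=p,M=M)
st["position"]=p
K,T,c=cal("wrist",st); P=cloud(K,T,d)
for t,z in (("gate_handle",.064),("gate_pointer",.027),("mark",.024)):
    for r in finder.place_of("wrist",t)[:2]:
        u,v=r["xy"]; print(t,np.round(r["xy"],1),round(r["confidence"],2),P[int(v),int(u)].round(4),plane(K,T,u,v,z).round(4))
E
```

```text
t 16.3 p [ 0.6191 -0.1293  0.1971] q [ 0.022  0.472  0.144  1.597 -0.07   1.082  0.243] F [-0.8 -0.1 -0.5] w 0.75
[[-0.004 -0.06   0.998]
 [-0.003  0.998  0.06 ]
 [-1.    -0.003 -0.004]]
[-2.9 -0.7  0.9 -0.2 -0.2  0.1]
gate_handle [366.8 187.1] 0.88 [ 0.647  -0.1221  0.0813] [ 0.6497 -0.1259  0.064 ]
gate_pointer [364.2 126.5] 0.69 [ 0.6462 -0.0761  0.0298] [ 0.6467 -0.0767  0.027 ]
mark [309.6 116.9] 0.45 [ 0.5952 -0.0701  0.0293] [ 0.5954 -0.071   0.024 ]
```

View pics/w9.png

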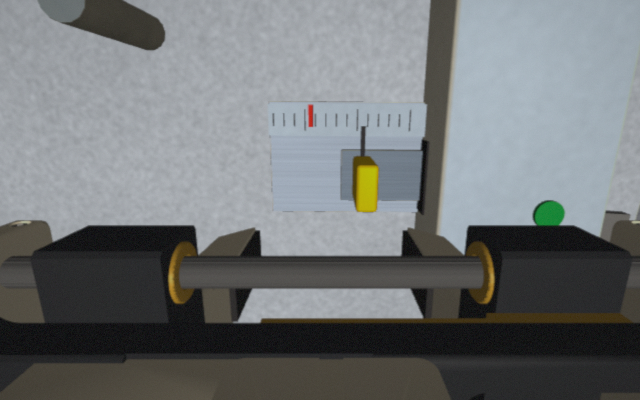

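```bash
cat > gate.py <<'E'
from mk import *
def meas(f,doprint=True):
    z=np.load(f); im=z["im"].astype(int); d=z["d"]; st=dict(position=z["p"],ee_rot=R.from_matrix(z["M"]).as_rotvec())
    K,T,c=cal("wrist",st); P=cloud(K,T,d)
    r,g,b=im[...,0],im[...,1],im[...,2]; H=np.hypot(P[...,0]-.62,P[...,1]+.1)<.13
    yel=H&(r>120)&(g>100)&(b<80); t=P[yel&(P[...,2]>.077)]; rect=cv2.minAreaRect(t[:,:2].astype(np.float32)*1000)
    print("yellow top",len(t),t.mean(0).round(4),[np.round(x,1) for x in rect])
    red=H&(r>130)&(g<70)&(b<70); v,u=np.nonzero(red)
    # red top at z=.030
    w=np.array([plane(K,T,a,bb,.030) for a,bb in zip(u,v)]); rect=cv2.minAreaRect(w[:,:2].astype(np.float32)*1000)
    tt=P[red]; print("red",red.sum(),"depth mean",np.nanmean(tt,0).round(4),"z",np.nanpercentile(tt[:,2],[10,90]).round(3),"plane mean",w.mean(0).round(4),[np.round(x,1) for x in rect])
    return im,P,K,T
if __name__=="__main__":
    import sys
    im,P,K,T=meas(sys.argv[1])
    crop=im[90:225,255:435].astype(np.uint8); save(sys.argv[1][:-4]+"c.png",cv2.resize(crop,None,fx=4,fy=4,interpolation=cv2.INTER_CUBIC))
    # extractor face edge: top points
    for y in (-.16,-.12,-.08,-.04,0):
        m=(abs(P[...,1]-y)<.004)&(P[...,2]>.07)&(P[...,2]<.09)&(P[...,0]>.68)
        if m.sum(): print(y,P[m][:,0].min().round(4))
E
python3 gate.py w9.npz
```

```text
yellow top 1290 [ 0.6391 -0.1172  0.1326] [array([ 619.1, -120. ]), array([74.7, 48.6]), np.float64(3.1)]
red 80 depth mean [ 0.5965 -0.0696  0.0283] z [0.025 0.03 ] plane mean [ 0.5966 -0.0696  0.03  ] [array([596.6, -69.6]), array([ 2.8, 16.9]), np.float64(2.6)]
-0.16 0.7091
-0.12 0.7069
-0.08 0.7048
-0.04 0.7028
0 0.7008
```

View pics/w9c.png

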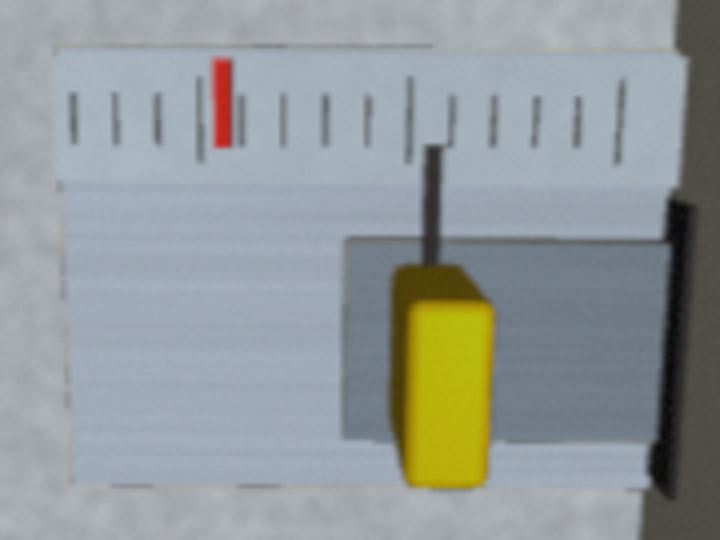

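```bash
sed -i 's/yel&(P\[...,2\]>.077)/yel\&(P[...,2]>.077)\&(P[...,2]<.09)/' gate.py; cat >> gate.py <<'E'
    gx=np.array([np.cos(np.radians(3)),np.sin(np.radians(3)),0]); gy=np.array([-gx[1],gx[0],0])
    H=np.hypot(P[...,0]-.62,P[...,1]+.1)<.13
    g=im.sum(-1); m=H&(g<230)&(P[...,2]>.016)&(P[...,2]<.045)&(P[...,1]>-.105)&(P[...,1]<-.07)&(abs(P[...,0]-float(sys.argv[2]))<.012)
    t=P[m]; print("ptr",m.sum(),t.mean(0).round(4),t[:,2].min().round(3),t[:,2].max().round(3),"s",(t@gx).mean().round(4), "y ext",(t@gy).min().round(4),(t@gy).max().round(4))
    r,gg,b=im[...,0],im[...,1],im[...,2]; red=H&(r>130)&(gg<70)&(b<70); print("red s",np.nanmean(P[red]@gx).round(4))
    yel=H&(r>120)&(gg>100)&(b<80)&(P[...,2]>.077)&(P[...,2]<.09); print("handle s,t",(P[yel]@gx).mean().round(4),(P[yel]@gy).mean().round(4), np.percentile(P[yel]@gx,[2,98]).round(4),np.percentile(P[yel]@gy,[2,98]).round(4))
E
python3 gate.py w9.npz .646
```

```text
yellow top 961 [ 0.6477 -0.1229  0.0812] [array([ 648. , -123.5]), array([17.2, 38.6]), np.float64(2.7)]
red 80 depth mean [ 0.5965 -0.0696  0.0283] z [0.025 0.03 ] plane mean [ 0.5966 -0.0696  0.03  ] [array([596.6, -69.6]), array([ 2.8, 16.9]), np.float64(2.6)]
-0.16 0.7091
-0.12 0.7069
-0.08 0.7048
-0.04 0.7028
0 0.7008
ptr 139 [ 0.6461 -0.0944  0.0316] 0.027 0.044 s 0.6402 y ext -0.1382 -0.1107
red s 0.592
handle s,t 0.6404 -0.1566 [0.6323 0.6485] [-0.1755 -0.1386]
```

```bash
python3 - <<'E'
from mk import *
p,M,st=cur(); print(p,M.round(3))
for z in (.12,.045): print(rel((p,M),down([.6477,-.1232,z],np.radians(93))).round(1))
E
```

```text
[ 0.61899665 -0.12976649  0.19712224] [[-0.004 -0.059  0.998]
 [-0.003  0.998  0.059]
 [-1.    -0.002 -0.004]]
[77.   5.1 29.4  0.4 -0.2  0.1]
[ 1.52e+02  5.20e+00  2.97e+01  4.00e-01 -2.00e-01  1.00e-01]
```

>>> {"method": "send_rows", "body": {
  "rows": [
    [[5, 1, 7, 0, 0, 0, 45], [10, 3, 15, 0.4, 0, 0, 45], [18, 4, 22, 0.4, -0.2, 0, 45], [26, 5, 28, 0.4, -0.2, 0, 45], [35, 5, 29.5, 0.4, -0.2, 0, 45], [45, 5, 29.5, 0.4, -0.2, 0, 45], [52, 5, 29.5, 0.4, -0.2, 0, 45], [57, 5, 29.5, 0.4, -0.2, 0, 45]]
  ]
}}

```text
clock: 17.3
position: [0.6474, -0.1233, 0.139]
ee_rot: [-0.043, 1.572, 0.039]
force: [-0.5, 0.7, 0.3]
width: 0.454
```

```bash
python3 - <<'E'
from mk import *
log(); p,M,st=cur(); print(rel((p,M),down([.6477,-.1232,.045],np.radians(93))).round(1))
E
```

```text
t 17.3 p [ 0.6474 -0.1233  0.139 ] q [ 0.017  0.566  0.136  1.591 -0.084  0.991  0.23 ] F [-0.5  0.7  0.3] w 0.454
[[-0.002 -0.052  0.999]
 [-0.002  0.999  0.052]
 [-1.    -0.002 -0.002]]
[94.   0.3  0.5 -0.  -0.1  0.1]
```

Handle centred under the tool; descend.

>>> {"method": "send_rows", "body": {
  "rows": [
    [[8, 0, 0, 0, 0, 0, 45], [20, 0, 0, 0, 0, 0, 45], [34, 0, 0, 0, 0, 0, 45], [48, 0, 0, 0, 0, 0, 45], [62, 0, 0.5, 0, 0, 0, 45], [76, 0, 0.5, 0, 0, 0, 45], [87, 0, 0.5, 0, 0, 0, 45], [94, 0, 0.5, 0, 0, 0, 45]]
  ]
}}

```text
clock: 18.1
position: [0.6479, -0.1233, 0.0445]
ee_rot: [-0.043, 1.572, 0.039]
force: [-0.2, 0.7, 0.8]
width: 0.455
```

>>> {"method": "send_rows", "body": {
  "rows": [
    [[0, 0, 0, 0, 0, 0, 5], [0, 0, 0, 0, 0, 0, 5], [0, 0, 0, 0, 0, 0, 5], [0, 0, 0, 0, 0, 0, 5], [0, 0, 0, 0, 0, 0, 5], [0, 0, 0, 0, 0, 0, 5], [0, 0, 0, 0, 0, 0, 5], [0, 0, 0, 0, 0, 0, 5]]
  ],
  "grip_force": 45
}}

```text
clock: 18.9
position: [0.6477, -0.1235, 0.0466]
ee_rot: [-0.043, 1.572, 0.039]
force: [-5.9, 0.1, 5.2]
width: 0.194
```

```bash
python3 - <<'E'
from mk import *
log(); p,M,st=cur(); gx=np.array([np.cos(np.radians(3)),np.sin(np.radians(3)),0]); print("s",p@gx, (M.T@-gx).round(3))
E
```

```text
t 18.9 p [ 0.6477 -0.1235  0.0466] q [ 0.029  0.67   0.119  1.663 -0.098  0.815  0.241] F [-5.9  0.1  5.2] w 0.194
[[-0.001 -0.052  0.999]
 [-0.003  0.999  0.052]
 [-1.    -0.002 -0.001]]
s 0.6403658582957805 [ 0.001 -0.001 -1.   ]
```

>>> {"method": "send_rows", "body": {
  "rows": [
    [[0, 0, -3, 0, 0, 0, 5], [0, 0, -8, 0, 0, 0, 5], [0, 0, -15, 0, 0, 0, 5], [0, 0, -22, 0, 0, 0, 5], [0, 0, -29, 0, 0, 0, 5], [0, 0, -36, 0, 0, 0, 5], [0, 0, -42, 0, 0, 0, 5], [0, 0, -46, 0, 0, 0, 5]]
  ]
}}

```text
clock: 19.7
position: [0.6046, -0.1258, 0.0466]
ee_rot: [-0.043, 1.566, 0.039]
force: [9.6, -0.8, -7.0]
width: 0.19
```

>>> {"method": "send_rows", "body": {
  "rows": [
    [[0, 0, -1, 0, 0, 0, 5], [0, 0, -2, 0, 0, 0, 5], [0, 0, -2, 0, 0, 0, 5], [0, 0, -2, 0, 0, 0, 5], [0, 0, -2, 0, 0, 0, 5], [0, 0, -2, 0, 0, 0, 5], [0, 0, -2, 0, 0, 0, 5], [0, 0, -2, 0, 0, 0, 5]]
  ]
}}

```text
clock: 20.5
position: [0.603, -0.1259, 0.0466]
ee_rot: [-0.044, 1.566, 0.039]
force: [8.5, -1.1, -5.2]
width: 0.192
```

```bash
python3 - <<'E'
from mk import *
log(); p,M,st=cur(); gx=np.array([np.cos(np.radians(3)),np.sin(np.radians(3)),0]); print("s",p@gx)
im,d=optics.get_image("wrist"); save("w10.png",im); np.savez("w10.npz",im=im,d=d,p=p,M=M)
for n in ("top","side"):
    im,d=optics.get_image(n); save(n+"10.png",im); np.savez(n+"10.npz",im=im,d=d)
E
```

```text
t 20.5 p [ 0.603  -0.1259  0.0466] q [ 0.039  0.611  0.114  1.786 -0.093  0.745  0.254] F [ 8.5 -1.1 -5.2] w 0.192
[[ 0.004 -0.052  0.999]
 [-0.003  0.999  0.052]
 [-1.    -0.003  0.004]]
s 0.5955366440941298
```

View pics/w10.png

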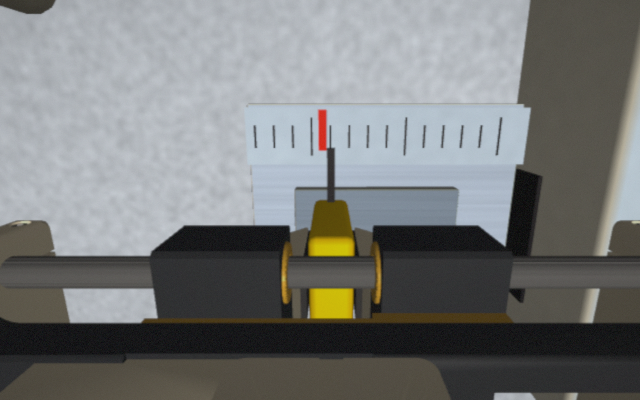

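View pics/side10.png

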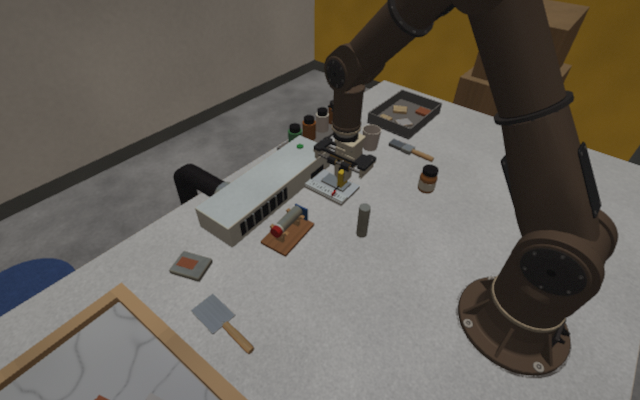

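```bash
python3 gate.py w10.npz .60; python3 - <<'E'
from h import *
st=arm.observe(); z=np.load("w10.npz"); st=dict(position=z["p"],ee_rot=R.from_matrix(z["M"]).as_rotvec())
K,T,c=cal("wrist",st)
im=z["im"]; save("w10c.png",cv2.resize(im[95:210,280:380],None,fx=6,fy=5,interpolation=cv2.INTER_CUBIC))
E
```

```text
yellow top 2113 [ 0.6031 -0.1241  0.0811] [array([ 603.1, -123.5]), array([17.2, 35.3]), np.float64(2.9)]
red 268 depth mean [ 0.596  -0.0692  0.0293] z [0.029 0.03 ] plane mean [ 0.5961 -0.0692  0.03  ] [array([596. , -69.4]), array([ 3. , 18.5]), np.float64(2.7)]
-0.12 0.708
-0.08 0.7039
-0.04 0.7017
ptr 355 [ 0.6012 -0.0924  0.0283] 0.017 0.031 s 0.5955 y ext -0.1363 -0.1093
red s 0.5916
handle s,t 0.5958 -0.1555 [0.5876 0.6041] [-0.1712 -0.138 ]
```

View pics/w10c.png

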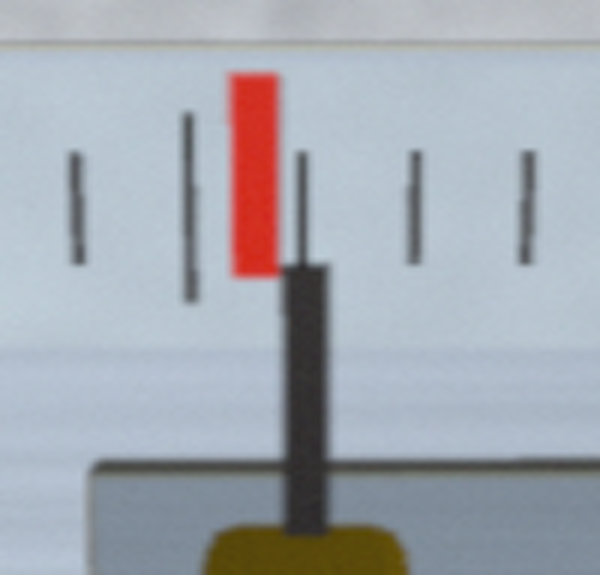

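>>> {"method": "send_rows", "body": {
  "rows": [
    [[0, 0, -1.5, 0, 0, 0, 5], [0, 0, -3, 0, 0, 0, 5], [0, 0, -4.1, 0, 0, 0, 5], [0, 0, -4.1, 0, 0, 0, 5], [0, 0, -4.1, 0, 0, 0, 5], [0, 0, -4.1, 0, 0, 0, 5], [0, 0, -4.1, 0, 0, 0, 5], [0, 0, -4.1, 0, 0, 0, 5]]
  ]
}}

```text
clock: 21.45
position: [0.599, -0.1261, 0.0466]
ee_rot: [-0.044, 1.566, 0.039]
force: [8.1, -1.4, -5.4]
width: 0.196
```

```bash
python3 - <<'E'
from mk import *
log(); p,M,st=cur()
im,d=optics.get_image("wrist"); np.savez("w11.npz",im=im,d=d,p=p,M=M); save("w11z.png",cv2.resize(im[95:210,280:380],None,fx=6,fy=5,interpolation=cv2.INTER_CUBIC))
im,d=optics.get_image("side"); save("s11.png",cv2.resize(im[120:270,200:400],None,fx=4,fy=4)); np.savez("s11.npz",im=im,d=d)
E
python3 gate.py w11.npz .596
```

```text
t 21.45 p [ 0.599  -0.1261  0.0466] q [ 0.041  0.606  0.114  1.796 -0.093  0.74   0.255] F [ 8.1 -1.4 -5.4] w 0.196
[[ 0.005 -0.052  0.999]
 [-0.003  0.999  0.052]
 [-1.    -0.003  0.004]]
yellow top 2109 [ 0.5991 -0.1243  0.0811] [array([ 599.1, -124. ]), array([17.2, 35.6]), np.float64(2.9)]
red 235 depth mean [ 0.5958 -0.0694  0.0293] z [0.029 0.03 ] plane mean [ 0.5958 -0.0694  0.03  ] [array([596. , -69.5]), array([ 3. , 18.5]), np.float64(2.9)]
-0.12 0.7077
-0.08 0.7042
-0.04 0.7015
ptr 344 [ 0.5972 -0.093   0.0281] 0.017 0.031 s 0.5916 y ext -0.1359 -0.11
red s 0.5914
handle s,t 0.5918 -0.1555 [0.5837 0.5999] [-0.1713 -0.1379]
```

View pics/w11z.png

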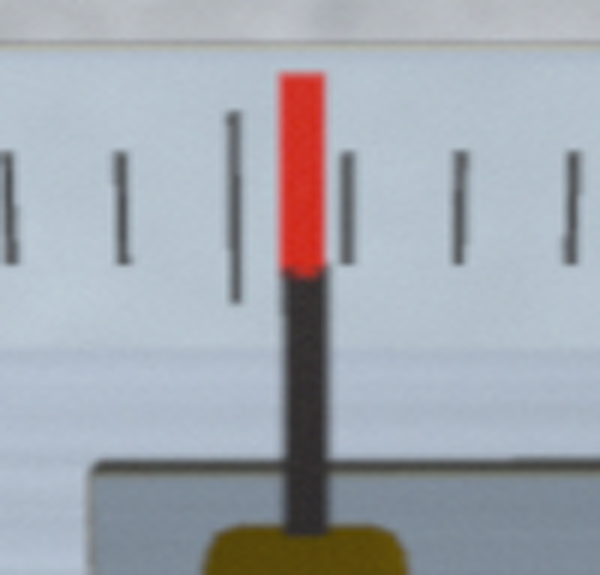

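View pics/s11.png

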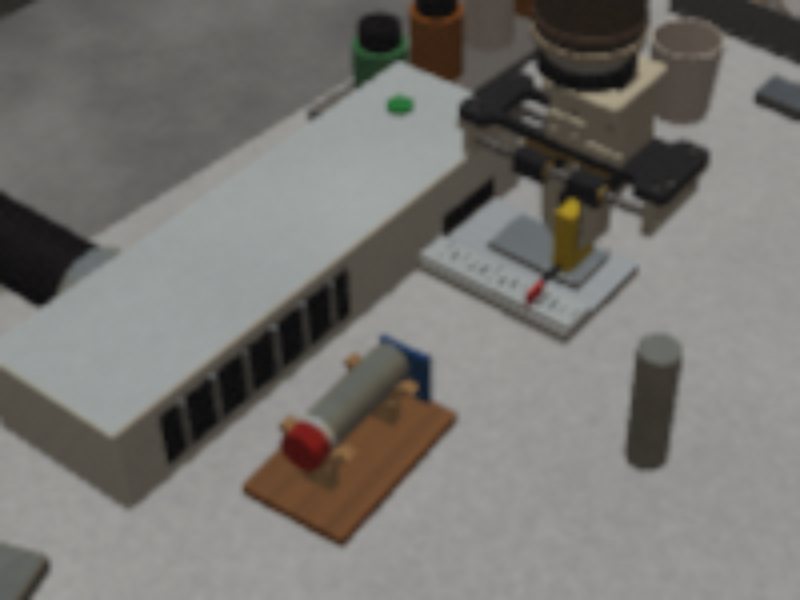

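```bash
python3 - <<'E'
from mk import *
z=np.load("s11.npz"); K,T,c=cal("side"); P=cloud(K,T,z["d"])
xc=np.array([yc[1],-yc[0],0]); Q=P-np.array([.6028,.1397,0]); l=Q@yc; w=Q@xc
for a in (-45,-25,0,25,45):
    m=(abs(l*1e3-a)<6)&(abs(w)<.012)&(P[...,2]>.05); print(a,m.sum(),P[m][:,2].max().round(4) if m.sum() else None)
m=(abs(w)<.014)&(P[...,2]>.064)&(abs(l)<.08); print("extent",l[m].min(),l[m].max())
log()
arm.sign_off()
print(arm.observe()["clock"])
E
```

```text
-45 23 0.0751
-25 23 0.0747
0 27 0.0755
25 24 0.075
45 27 0.0758
extent -0.05666596185364286 0.055607870460929465
t 21.55 p [ 0.599  -0.1261  0.0465] q [ 0.04   0.606  0.114  1.796 -0.093  0.74   0.255] F [ 9.  -1.5 -6.1] w 0.19
[[ 0.004 -0.052  0.999]
 [-0.003  0.999  0.052]
 [-1.    -0.003  0.004]]
the job is handed in; nothing more can be done
the job is handed in; nothing more can be done
```

The core is lying in the cradle and released, and the gate is being held open at the red mark. I handed the job in at about 21.6 s.

- **Core:** I picked it up from the side, turned it level and lowered it until I felt light contact (about 4 N), then let go. The last depth check shows it level (top at about 75 mm along its whole length), centred within about 1 mm, and resting in both saddles. The red end points away from the blue stop plate.
- **Gate:** I pulled the handle about 48.6 mm. The last wrist image puts the pointer within about 0.3 mm of the mark. The gripper still holds the handle with a 45 N grip setting, and the measured pull was about 8–9 N.
- **Force while holding:** there is also a steady vertical force of 5–6 N. I left it because it is small and was not changing.
- **Near miss:** the gripper body came within an estimated 2 mm of the extractor's top edge while laying the core. The force readings showed no sign of contact.
- **Bystanders:** the plain core, jar and cup look untouched in the last side images I viewed. I did not measure them again.

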